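Crank the carving clamp shut on a puppet head

ROBOT

A 6-joint arm with a two-finger parallel gripper is mounted at the origin on the work surface. World frame = base frame: x ahead of the robot, y to its left, z up, the work surface at z = 0. Lengths are in m, angles in degrees, forces in N, time in s.
With the tool pointing down it reaches from about 0.325 to 0.85 m from the base axis. Payload 15.5 kg.
Tool frame: the origin (TCP) lies at the very end of the fingers, on their centre line; the grasp point (between the pads) lies arm.grip_depth behind it (arm.grip_depth is the distance from the TCP to the grasp point, in m); z points along the fingers, y is the direction in which the jaws open and shut (so a half turn about z gives the same grasp; the last joint's range is limited). The gripper opens to 91 mm and grips with 3 to 60 N. Pads are 32 mm wide; open, the fingers measure 118 mm over their backs; the gripper's body (76 mm by 178 mm) begins 60 mm behind the grasp point.
Start: joints at [58.814, 28.281, 77.091, -0, 74.628, -5.472], TCP at [0.271, 0.563, 0.176] pointing down, gripper open.
Joint ranges: [-166.48, 166.48], [-47.26, 123.95], [12.59, 153.08], [-70.14, 250.14], [6.76, 159.57], [-176.63, 176.63]. Speed limits (degrees/s): [108.29, 108.29, 147.25, 172.46, 172.46, 172.46].

INTERFACE

Orientations are given as a 3x3 rotation matrix whose columns are the frame's x, y, z axes.
In Python, from rig import arm gives the robot as it stands. Calls block until the motion is done:
- arm.move_to(position, orientation): joint-space move of the TCP to a pose.
- arm.move_l(position, orientation=None, feed=0.15): straight line of the TCP; orientation=None keeps the orientation; feed is the mean speed in m/s.
- arm.move_joints(angles): joint-space move.
- arm.grip(opening): finger opening in m; the grip force is fixed at half the most; returns when the fingers have stopped.
- arm.sleep(seconds).
- arm.solve_ik(position, orientation): joint angles nearest the present ones, or None.
- arm.snapshot(name): name is "side" or "top"; returns the picture (400x640x3 uint8, red, green, blue); there is no depth.
- arm.get_calibration(name): a dict with "intrinsics" (3x3 intrinsics, pixels), "k1" (the pictures are not rectified: a ray, as slopes to the right and down, at radius r is drawn at 1 + k1 r^2 times it, then the intrinsics apply), "cam_to_world" (4x4, takes a point from camera to world coordinates). Camera axes: x right, y down, z forward; pixel columns grow to the right and rows downward; lengths in m; the calibration is good to about 2 mm. A picture is of the moment at which its call begins. get_calibration takes no time and is no camera call.
A pose or a line that the arm cannot do raises arm.Unreachable and nothing moves.
- arm.sign_off(): hands the job in, once; it reports no verdict.
Readings, each from a call of its own:
- arm.current_t(): time.
- arm.current_joint_positions(): joint angles.
- arm.current_dq(): joint speeds.
- arm.current_tau(): joint torques, N m.
- arm.current_ee_pos(): TCP position.
- arm.current_tool_rot(): TCP orientation.
- arm.current_force(): force on the tool from outside, world axes, zero at the start.
- arm.current_torque(): the same for the moment, N m.
- arm.current_width(): finger opening in m.
Only numpy, scipy, OpenCV 4.12 (cv2) and the standard library are available. Lean on these libraries where they do the work, as an engineer would, in place of code of your own. Each camera call takes 0.05 s, during which the arm holds its last target.

TASK

Clamp the wooden puppet head that stands between the jaws: fit the loose crank's socket fully down onto the green clamp's square shaft without forcing it, then wind it round clockwise (seen from above) until the jaws hold the neck firmly, going by the rising resistance at the knob and not crushing the wood. Leave the crank on the shaft, let go, and do not disturb the other things on the bench.

Things in the scene. Friction and masses are not known exactly. Their poses are not given: they have to be found in the camera images.
- vise: Green carving clamp fixed to the bench. Origin: on the shaft's upright axis at bench level, z up. Base plate 20 mm thick, x -55 to 55, y -55 to 320 mm. Gearbox 82 x 82 mm under the shaft, top at z = 66; on it a round steel boss, 54 mm across, top at z = 75. Along +y follow the moving jaw, the head to be clamped (about 187 mm from the origin) and the sprung back pad.
- shaft_seat (a point): Foot of the upright square steel shaft, on its axis, on top of the boss, 75 mm above the bench; turns with the shaft. The shaft is 16 mm square and stands 30 mm above this point, with a 2 mm lead-in chamfer at its top. x and y are square to its flats, z up.
- crank_hub (a point): Centre of the loose crank's hub, half-way up: an upright steel block 32 x 32 x 52 mm tall. It starts standing on the bench, socket down. x points along the arm to the knob, z up. The arm, 16 mm wide, leaves the hub's +x side between 16 and 26 mm above this point. Fully seated, the hub stands on the boss and this point is 26 mm above shaft_seat.
- crank_knob (a point): Middle of the crank's red upright knob, a cylinder 22 mm thick and 38 mm tall that turns freely on its pin; 65 mm from the hub's axis and 49 mm above crank_hub. Its underside is 4 mm above the top of the arm. Its own x and y turn freely with it.
- jaw: The clamp's moving jaw, leather face 90 mm wide and 41 mm high. Origin on the face, mid-width, 22 mm above the bench. Moves along the vise's +y, 20 mm for each clockwise turn of the shaft (seen from above), and slides the head against the sprung back pad. From the start it takes about 1.6 to 2.6 turns to a firm hold.
- head_a_neck (a point): Turned wooden puppet head, 150 mm tall, 82 mm wide, about 0.35 kg, standing on a plain round neck 57 mm long, turned by eye to 42 to 54 mm thick. Pale wood. This point: on its axis, half-way up the neck, 28 mm above its foot. z up. One of head_a and head_b (either) stands between the jaws, the other on the wooden board.
- head_b_neck (a point): Turned wooden puppet head, 150 mm tall, 82 mm wide, about 0.35 kg, standing on a plain round neck 57 mm long, turned by eye to 42 to 54 mm thick. Yellower wood. This point: on its axis, half-way up the neck, 28 mm above its foot. z up. One of head_a and head_b (either) stands between the jaws, the other on the wooden board.
- head_a: The same pale head; origin at the centre of its foot, 20 mm above the bench.
- head_b: The same yellower head; origin at the centre of its foot, 20 mm above the bench.
- crank: The same loose crank, 0.32 kg; origin at the centre of the socket's mouth under the hub, x along the arm, z up. The square socket is 18 mm wide (1 mm play on each side of the shaft), 34 mm deep, open downwards with a 2 mm chamfered mouth, sides parallel to the hub's. It fits the shaft any of four ways round.
- shaft: The same shaft; origin at shaft_seat. It always drags: about 5 N at the crank's knob turns it; it stays where left. When the hand stops, part of the pull fades: compare like with like. Once the neck is nipped the pull rises 0.05 N per N of clamping, 2.5 N per radian wound. A firm hold is 2 to 4 N above free running (40 to 80 N on the neck); 5 N above (100 N) begins to crush it.
- painted_head: Bystander: finished head with painted face and black hair, 165 mm tall; origin under its neck.
- paint_red: Bystander: jar of red paint, 66 mm across, 85 mm tall; origin under its centre.
- paint_blue: Bystander: jar of blue paint, 60 mm across, 75 mm tall; origin under its centre.
- mug: Bystander: white mug, 76 mm across, 90 mm tall; origin under its centre.
- mallet: Bystander: wooden mallet lying along its x, about 235 mm long, head 64 mm thick.
- gouge: Bystander: carving gouge with dark wooden handle, 200 mm long, lying along its x.
- brush: Bystander: paint brush, 200 mm long, lying along its x.
- blank: Bystander: upright squared wood blank, 70 x 70 x 120 mm; origin under its centre.
Things that resemble listed ones, but are neither listed nor needed, are in the scene too. Of the things that look like the crank, take the one that is farthest from the robot's base at the start.

How it is judged:
By the outcome, as a careful person would: the job done as asked, in the order asked, and still so for the second after the job is handed in, with the robot touching nothing.
It also fails if it takes over 72 s, if anything falls off the work surface, if the arm or the gripper's body presses on something with over 40 N, if the wrist force passes 120 N, or if a joint passes its speed limit or range.

## Working session

There is one attempt and no reset: what is moved stays moved. The work goes in short steps, each a Python script; the robot and the scene stay as the last script left them, time stands still between calls to the robot, and variables do not carry over. Pictures are saved under pics/ and viewed, and the job is handed in when it is done.

```bash
ls; mkdir -p pics; python3 - <<'E'
from rig import arm
import cv2,numpy as np
for n in("side","top"):
    im=arm.snapshot(n); cv2.imwrite(f"pics/{n}0.png",im[:,:,::-1]); c=arm.get_calibration(n)
    print(n,c["intrinsics"],c["k1"],np.round(c["cam_to_world"],4).tolist())
print(arm.grip_depth,arm.current_t(),arm.current_width(),arm.current_tool_rot())
E
```

```text
pics
side [[513.82583049   0.         318.96070868]
 [  0.         513.82583049 199.46561307]
 [  0.           0.           1.        ]] -0.057115021871356614 [[0.7875, -0.454, 0.4168, -0.2389], [-0.6161, -0.5596, 0.5543, -1.0322], [-0.0184, -0.6933, -0.7204, 1.4279], [0.0, 0.0, 0.0, 1.0]]
top [[465.75322382   0.         320.96281913]
 [  0.         465.75322382 197.99086133]
 [  0.           0.           1.        ]] -0.07775966491285236 [[0.0081, -0.9928, 0.1193, 0.3443], [-1.0, -0.0086, -0.0041, 0.0092], [0.0051, -0.1193, -0.9929, 1.4386], [0.0, 0.0, 0.0, 1.0]]
0.0188 0.1 0.09128149165828629 [[-9.00967905e-01  4.33885417e-01 -5.27426038e-04]
 [ 4.33885730e-01  9.00967457e-01 -9.03177451e-04]
 [ 8.33181711e-05 -1.04257653e-03 -9.99999453e-01]]
```

View pics/side0.png

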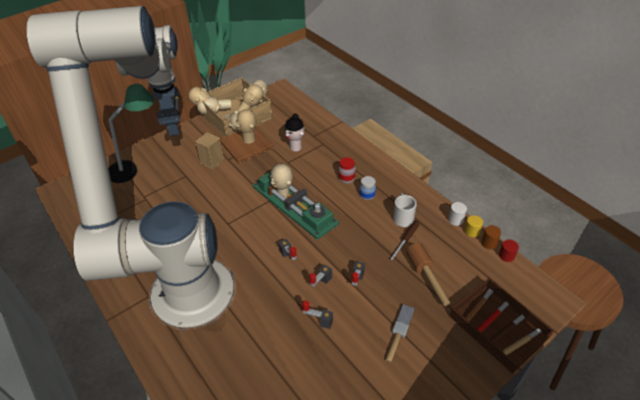

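View pics/top0.png

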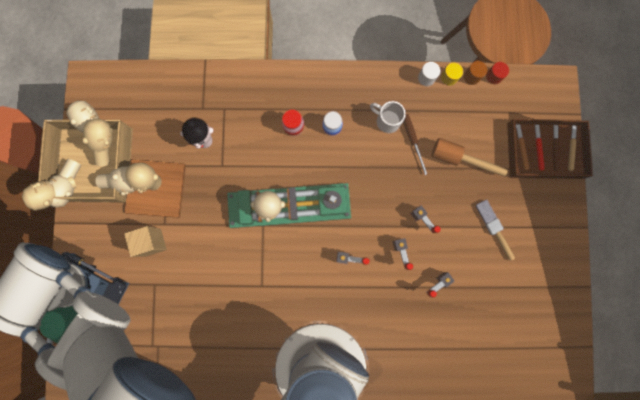

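Both views show the green clamp (top about (290,205), shaft near (333,200)) and four crank-like things (top: (425,218), (403,252), (350,259), (440,285)). I'll zoom in and locate them.

```bash
cat > h.py <<'E'
from rig import arm
import cv2,numpy as np
def ray(n,u,v):
    c=arm.get_calibration(n);K=c["intrinsics"];T=np.array(c["cam_to_world"])
    d=np.array([(u-K[0][2])/K[0][0],(v-K[1][2])/K[1][1]]);p=d.copy()
    for _ in range(10): p=d/(1+c["k1"]*(p@p))
    return T[:3,3],T[:3,:3]@np.array([p[0],p[1],1])
def onz(n,u,v,z):
    o,d=ray(n,u,v);return (o+d*(z-o[2])/d[2])
def tri(a,b):
    (o1,d1),(o2,d2)=a,b
    t=np.linalg.lstsq(np.c_[d1,-d2],o2-o1,rcond=None)[0]
    p,q=o1+d1*t[0],o2+d2*t[1];return (p+q)/2,np.linalg.norm(p-q)
def proj(n,P):
    c=arm.get_calibration(n);K=np.array(c["intrinsics"]);T=np.linalg.inv(np.array(c["cam_to_world"]))
    q=T[:3,:3]@P+T[:3,3];s=q[:2]/q[2];s=s*(1+c["k1"]*(s@s));return K[0,0]*s[0]+K[0,2],K[1,1]*s[1]+K[1,2]
def crop(n,name,x0,y0,x1,y1,f,im=None):
    if im is None: im=arm.snapshot(n)[:,:,::-1]
    cv2.imwrite("pics/"+name+".png",cv2.resize(np.ascontiguousarray(im[y0:y1,x0:x1]),None,fx=f,fy=f,interpolation=cv2.INTER_CUBIC))
def reds(im):
    h=cv2.cvtColor(im,cv2.COLOR_RGB2HSV);m=(((h[...,0]<6)|(h[...,0]>172))&(h[...,1]>180)&(h[...,2]>90)).astype(np.uint8)
    n,_,st,ce=cv2.connectedComponentsWithStats(m);return [(ce[i].round(2).tolist(),int(st[i,4])) for i in range(1,n) if st[i,4]>8]
E
python3 - <<'E'
from h import *
t=cv2.imread("pics/top0.png");s=cv2.imread("pics/side0.png")
crop("top","top_c",320,170,480,310,5,t);crop("side","side_c",240,150,400,340,3,s)
crop("top","top_v",210,170,370,240,5,t);crop("side","side_v",240,150,350,240,7,s)
print("top",reds(t[:,:,::-1].copy()));print("side",reds(s[:,:,::-1].copy()))
for p in[(421,212),(401,244),(343,258),(446,279)]: q=onz("top",*p,.05);print(p,q,np.hypot(*q[:2]))
E
```

```text
top [([500.05, 69.74], 208), ([291.43, 118.38], 265), ([539.97, 154.17], 137), ([436.5, 228.8], 30), ([365.59, 260.72], 29), ([409.12, 266.16], 32), ([432.3, 293.53], 30)]
side [([346.8, 162.63], 137), ([347.33, 177.35], 54), ([509.82, 249.9], 236), ([292.96, 251.2], 45), ([312.16, 277.29], 49), ([354.81, 276.68], 47), ([305.59, 305.07], 54)]
(421, 212) [ 0.47132087 -0.29762998  0.05      ] 0.557428893521649
(401, 244) [ 0.37513818 -0.23610866  0.05      ] 0.4432560819440857
(343, 258) [ 0.33265908 -0.0632621   0.05      ] 0.3386209579964216
(446, 279) [ 0.27211651 -0.36972509  0.05      ] 0.4590686612878279
```

View pics/top_c.png

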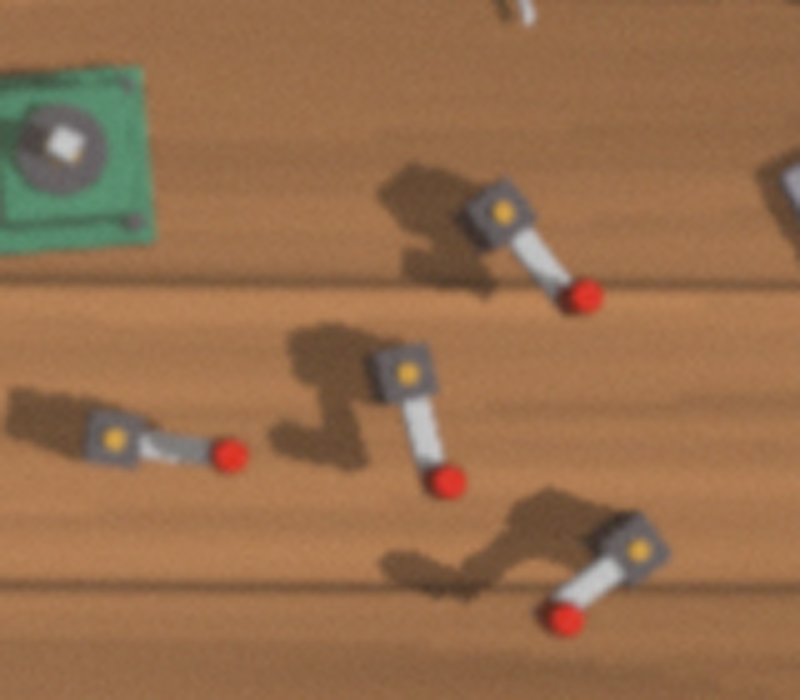

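View pics/side_c.png

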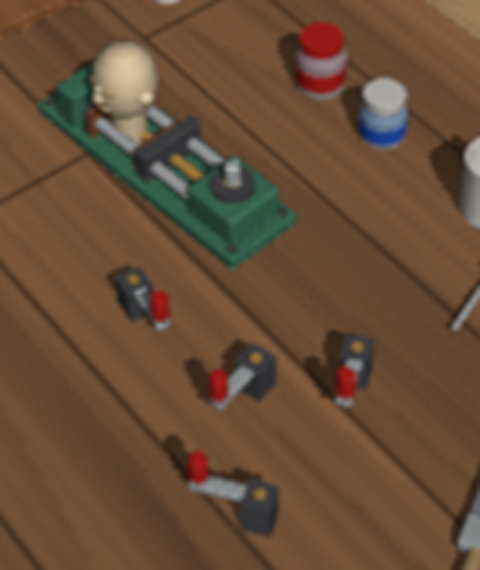

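View pics/top_v.png

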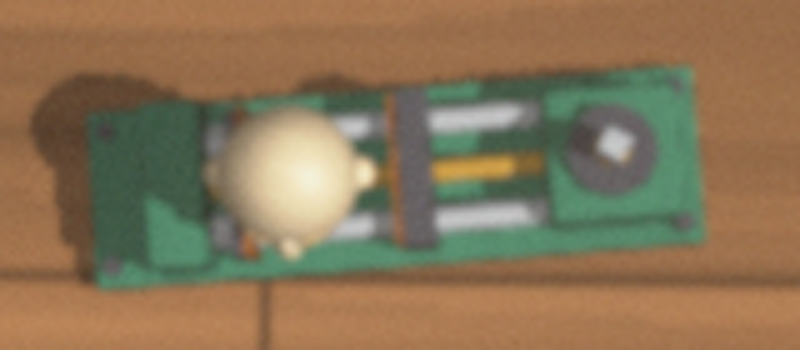

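View pics/side_v.png

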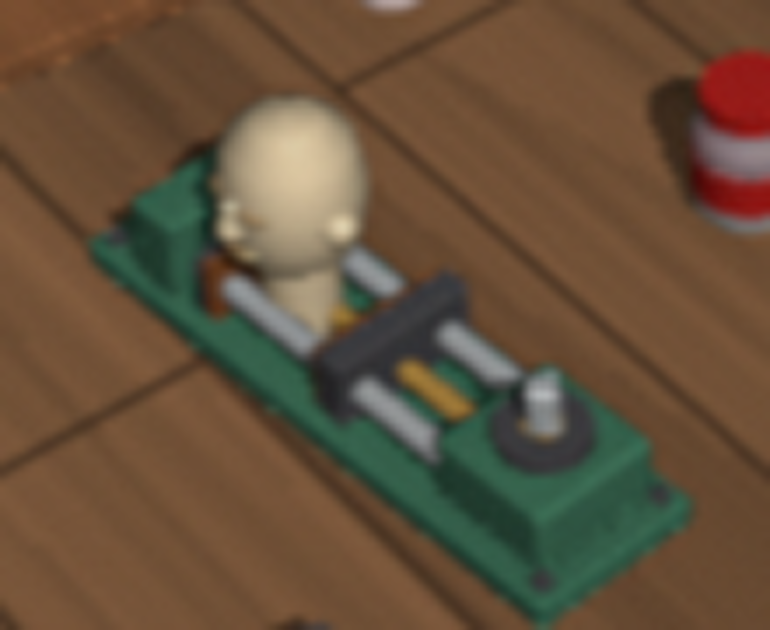

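The target crank is the one at top (421,212), with its knob at (436.5,228.8): it is 0.557 m from the base and the others are at most 0.46 m. A pale head stands in the clamp. Next I'll measure precisely: the yellow dot on the hub, the knob, the shaft top and its angle.

```bash
cat >> h.py <<'E'
def dot(im,x,y,r=12):
    c=im[y-r:y+r,x-r:x+r].astype(int);w=np.clip(c[...,0]-c[...,2]-60,0,None).astype(float)
    return w
E
python3 - <<'E'
from h import *
t=cv2.imread("pics/top0.png")[:,:,::-1].copy();s=cv2.imread("pics/side0.png")[:,:,::-1].copy()
def comp(im,mask,x,y):
    n,l,st,ce=cv2.connectedComponentsWithStats(mask.astype(np.uint8))
    i=min((k for k in range(1,n) if st[k,4]>4),key=lambda k:np.hypot(*(ce[k]-[x,y])));return ce[i],st[i],l==i
def yellow(im):
    h=cv2.cvtColor(im,cv2.COLOR_RGB2HSV);return (h[...,0]>15)&(h[...,0]<28)&(h[...,1]>110)&(h[...,2]>110)
for n,im,p in(("top",t,(421,212)),("side",s,(359,266))):
    c,st,m=comp(im,yellow(im),*p);print(n,c,st)
def light(im):
    h=cv2.cvtColor(im,cv2.COLOR_RGB2HSV);return (h[...,1]<50)&(h[...,2]>150)
c,st,m=comp(t,light(t),333,199);print("shaft top",c,st)
print(cv2.cvtColor(t,cv2.COLOR_RGB2GRAY)[192:206,326:342])
c2,st2,m2=comp(s,light(s),317,206);print("shaft side",c2,st2)
print(cv2.cvtColor(s,cv2.COLOR_RGB2GRAY)[200:216,310:326])
E
```

```text
top [420.4        212.06666667] [419 210   4   5  15]
side [358.66666667 265.11111111] [357 264   4   3   9]
shaft top [332.75       198.32142857] [330 196   6   6  28]
[[ 88  91  97  98 100  99  99 103 102 104 108 109 117 120 119 122]
 [ 92  95  97  99 100  98 101  99 102  98 102 104 109 116 122 121]
 [ 85  92  95  99 101 106 109 107 103  99 102 100 101 110 118 123]
 [ 73  82  86  94 109 132 141 132 117 105  99 100  99 106 110 119]
 [ 74  72  78  92 123 161 176 169 150 134 113  99 100 100 108 116]
 [ 71  70  79 100 148 179 191 189 182 166 140 110  99 100 103 114]
 [ 73  75  83 120 163 191 196 196 194 179 146 110  98 100 102 115]
 [ 74  74  85 123 165 189 197 198 190 166 132 105  98 103 104 110]
 [ 79  76  84 109 137 165 184 190 183 157 122 102 100  98 104 111]
 [ 91  89  92  96 106 126 147 169 166 140 112 101  99 101 100 111]
 [ 98  97  95  95 100 103 113 126 131 116 106 100  99  99 105 111]
 [ 98  98 100  99 101 101 100 102 109 103 100  96  99 101 108 116]
 [ 97  98 102 101  98 101  97  98 101 100 101  99 101 103 112 120]
 [ 94 100 100  98 101 100  98 100  99  99  96  97 100 106 11
[... 441 characters left out ...]
 122  82  70  71  72  73  77]
 [ 48  57  54  37  64 133 171 181 175 140  87  64  69  72  73  75]
 [ 60  63  58  41  52 106 140 150 146 122  81  60  61  66  73  75]
 [ 64  62  56  47  52  96 127 133 132 114  82  59  57  62  71  77]
 [ 58  57  59  55  61  92 122 133 132 119  88  62  58  58  68  76]
 [ 56  58  59  63  82 104 122 134 137 127  96  64  58  59  64  75]
 [ 55  57  59  62  79  99 117 129 136 125  92  63  58  59  62  73]
 [ 56  58  60  60  63  73  84  96 100  87  68  59  60  58  59  70]
 [ 62  54  57  59  58  59  60  63  64  61  58  58  58  54  56  70]
 [ 66  52  52  56  59  58  56  56  58  58  58  59  55  54  61  74]
 [ 77  62  49  51  53  56  58  58  59  57  56  56  55  63  73  78]]
```

```bash
python3 - <<'E'
from h import *
t=cv2.imread("pics/top0.png");s=cv2.imread("pics/side0.png")
def rect(im,x0,y0,x1,y1,th,f=8,inv=False,vmask=None):
    g=cv2.cvtColor(im,cv2.COLOR_BGR2GRAY)[y0:y1,x0:x1]
    g=cv2.resize(g,None,fx=f,fy=f,interpolation=cv2.INTER_CUBIC)
    m=((g<th) if inv else (g>th)).astype(np.uint8)
    cs=cv2.findContours(m,0,cv2.CHAIN_APPROX_NONE)[0];c=max(cs,key=cv2.contourArea)
    k=(c[:,0,:]+.5)/f-.5+[x0,y0];return k.astype(np.float32)
for th in(140,150,160):
    k=rect(t,326,192,339,206,th);w=np.array([onz("top",u,v,.1045)[:2] for u,v in k],np.float32)
    r=cv2.minAreaRect(w*1000);M=cv2.moments(w*1000);print("shaft",th,r,M['m10']/M['m00'],M['m01']/M['m00'])
# hub top outline (dark): saturation
h=cv2.cvtColor(t,cv2.COLOR_BGR2HSV)[205:226,410:432];print(h[::2,::2,1]);
k=onz("top",420.4,212.07,.052);kn=onz("top",436.5,228.8,.075)
tk,e=tri(ray("top",420.4,212.07),ray("side",358.67,265.11));print("dot",k,tk,e)
tn,e=tri(ray("top",436.5,228.8),ray("side",354.81,276.68));print("knob",kn,tn,e)
# knob seen from above: near top z .094 visible
kt=onz("top",436.5,228.8,.09)
for a in(kn,kt,tn):
    d=a[:2]-k[:2];print(np.linalg.norm(d),np.degrees(np.arctan2(d[1],d[0])))
print("side dot",onz("side",358.67,265.11,.052))
# vise boxes
g=cv2.cvtColor(t,cv2.COLOR_BGR2HSV);m=((g[...,0]>60)&(g[...,0]<95)&(g[...,1]>60)).astype(np.uint8);m[:180]=0;m[235:]=0;m[:,:222]=0;m[:,360:]=0
p=np.argwhere(m)[:,::-1];w=np.array([onz("top",u,v,.03)[:2]*1000 for u,v in p],np.float32);r=cv2.minAreaRect(w);print("vise",r)
E
```

```text
shaft 140 ((503.9648742675781, -30.42865753173828), (18.22537612915039, 16.904739379882812), 63.966800689697266) 503.89115590905783 -30.39999908447163
shaft 150 ((503.9284362792969, -30.321346282958984), (17.095989227294922, 15.444687843322754), 63.96472930908203) 503.8985613711466 -30.336661397279336
shaft 160 ((503.86126708984375, -30.118083953857422), (15.819305419921875, 14.132530212402344), 63.7214241027832) 503.8533123057197 -30.243874553174575
[[122 125 127 132 129 109 114 132 129 129 130]
 [135 125 123 104  60  27  58 124 128 132 135]
 [126 123  93  30  29  54  28  67 129 131 131]
 [121  93  27  20  94 154 105  21  99 132 133]
 [107  64  26  18  87 157 116  17  52 126 137]
 [117  91  67  29  23  50  30  12  52 135 133]
 [123 112  81  59  21  22  10   3   9  93 130]
 [136 126 111  80  72  91  35   1   0  23 108]
 [126 129 120 122 126 129 114  13   3   1  38]
 [124 120 120 129 129 128 132  94  10   1   4]
 [129 110 119 121 128 128 127 130  64   6   6]]
dot [ 0.47091324 -0.29536842  0.052     ] [ 0.4712573  -0.29507834  0.05501001] 0.0014180338682461462
knob [ 0.41971414 -0.33736091  0.075     ] [ 0.41928913 -0.33585017  0.08068139] 0.00025487225674032665
0.06621719637217358 -140.64207375998646
0.06453516616003514 -143.72740835027534
0.06560351367639666 -141.89774607862893
side dot [ 0.47349053 -0.29373497  0.052     ]
vise ((491.18365478515625, 101.2612533569336), (106.99905395507812, 365.2162780761719), 4.749077796936035)
```

```bash
cat >> h.py <<'E'
def R(a):
    a=np.radians(a);return np.array([[-np.sin(a),np.cos(a),0],[np.cos(a),np.sin(a),0],[0,0,-1.]])
E
python3 - <<'E'
from h import *
for a in(-52,128):
    print(a,arm.solve_ik([.471,-.295,.02],R(a)),arm.solve_ik([.504,-.030,.15],R(a+26)))
E
```

```text
-52 [-3.82163241e+01  3.43157030e+01  9.61210293e+01 -2.54444375e-14
  4.95632677e+01  1.37836759e+01] [-1.01857329e+01  2.04369924e+01  9.57379410e+01 -2.54444375e-14
  6.38250666e+01  1.58142671e+01]
128 [-3.82163241e+01  3.43157030e+01  9.61210293e+01 -2.54444375e-14
  4.95632677e+01 -1.66216324e+02] [-1.01857329e+01  2.04369924e+01  9.57379410e+01 -2.54444375e-14
  6.38250666e+01 -1.64185733e+02]
```

```bash
python3 - <<'E'
from h import *
p=arm.current_ee_pos();arm.move_l([p[0],p[1],.32],feed=.4)
arm.move_to([.4715,-.295,.20],R(-52)); print(arm.current_t())
arm.move_l([.4715,-.295,.07],feed=.25)
crop("side","pre",300,180,420,320,5);crop("top","pret",370,170,480,280,5)
f0=arm.current_force()
arm.move_l([.4715,-.295,.018],feed=.1)
print(f0,arm.current_force(),arm.current_t())
E
```

```text
3.725
[-0.04364184 -1.13532882  0.44577176] [-1.00022863 -1.060848   -0.25176365] 5.1583
```

View pics/pre.png

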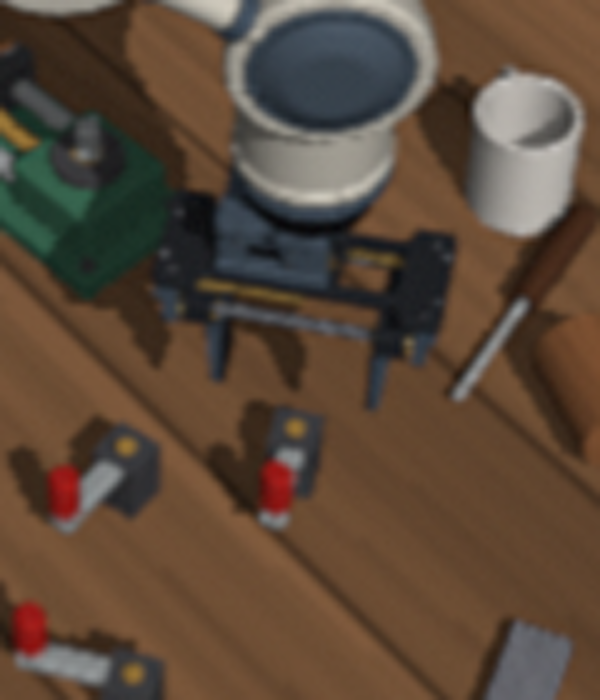

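The fingers straddle the hub (side crop, hub dot at (295,428)), clear of the knob and the neighbouring crank. Now I'll grip, lift and carry it over the shaft.

```bash
python3 - <<'E'
from h import *
arm.grip(.02);print(arm.current_width(),arm.current_force())
arm.move_l([.4715,-.295,.20],feed=.25);print(arm.current_width(),arm.current_force())
arm.move_to([.504,-.0303,.165],R(-26));
arm.sleep(.2)
print(arm.current_force(),arm.current_torque(),arm.current_t(),arm.current_ee_pos())
s=arm.snapshot("side");t=arm.snapshot("top");cv2.imwrite("pics/over_s.png",s[:,:,::-1]);cv2.imwrite("pics/over_t.png",t[:,:,::-1])
crop("","over_sc",260,130,380,250,5,s[:,:,::-1]);crop("","over_tc",270,140,400,260,5,t[:,:,::-1])
print(reds(t),reds(s))
E
```

```text
0.020022836554133144 [ 0.18507539 -0.70358576  0.40047612]
0.020310711066541552 [ 0.06681739  0.58337449 -0.12773434]
[-0.0176773  -0.78242268  0.14924464] [-0.11961492  0.06967047  0.01108972] 8.4333 [ 0.50420812 -0.03140267  0.16503286]
[([499.94, 69.71], 207), ([291.42, 118.34], 264), ([540.02, 154.48], 130), ([436.68, 228.75], 28), ([409.41, 266.07], 27), ([432.52, 293.62], 29)] [([348.49, 162.63], 100), ([347.15, 177.29], 55), ([509.85, 249.88], 233), ([292.96, 251.2], 45), ([312.16, 277.29], 49), ([354.83, 276.81], 47), ([305.62, 304.83], 53)]
```

View pics/over_sc.png

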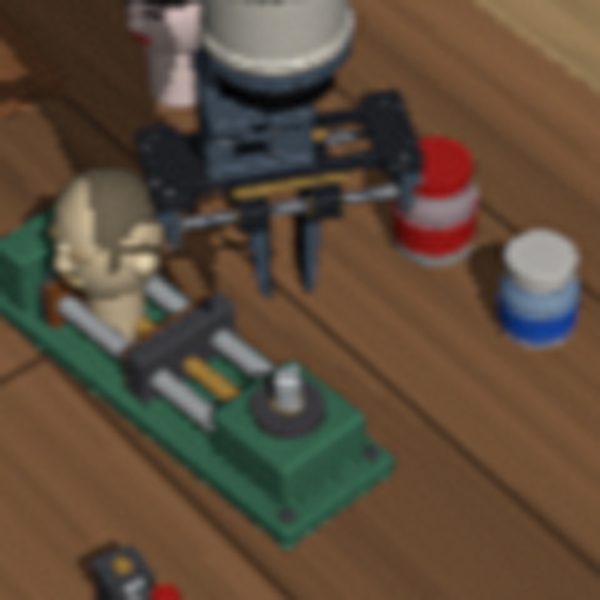

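View pics/over_tc.png

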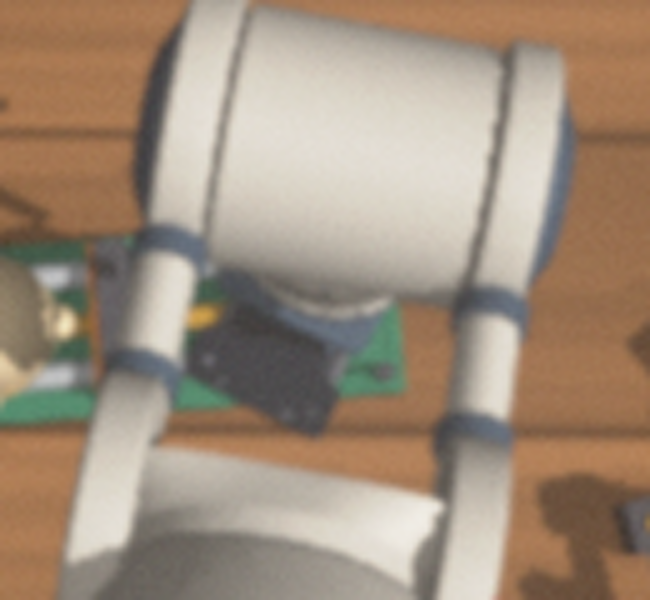

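The crank was not gripped: the fingers closed to 20 mm and it still stands at its start (knob at top (436.7,228.8)). I'll look before retrying.

```bash
python3 - <<'E'
from h import *
s=cv2.imread("pics/over_s.png");t=cv2.imread("pics/over_t.png")
crop("","chk",320,230,400,310,8,s);crop("","chkt",395,190,475,260,8,t)
print(proj("side",np.array([.4715,-.295,.07])),proj("side",np.array([.4715,-.295,.052])),proj("top",np.array([.4715,-.295,.052])))
print(arm.current_width(), proj("side",np.array(arm.current_ee_pos())))
E
```

```text
(np.float64(358.6739185291682), np.float64(262.36665267058106)) (np.float64(358.46688920295117), np.float64(265.65613212084867)) (np.float64(420.27507690961255), np.float64(211.87435092333527))
0.019739547085133608 (np.float64(316.51223240747254), np.float64(193.05320781582296))
```

View pics/chk.png

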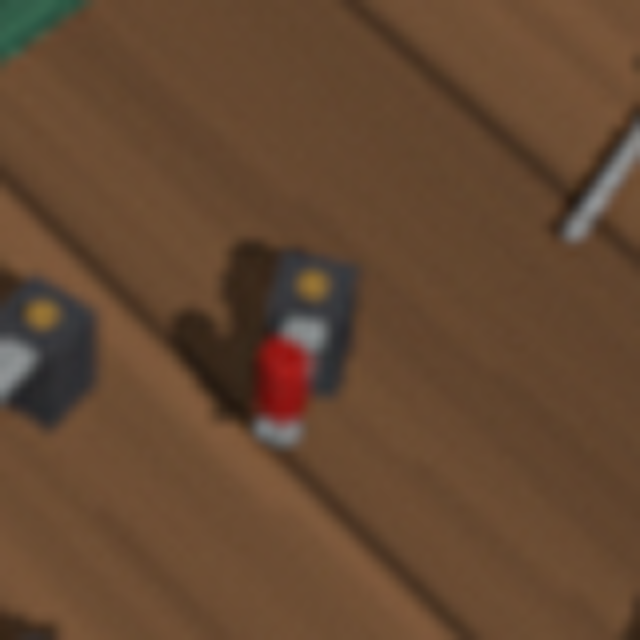

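View pics/chkt.png

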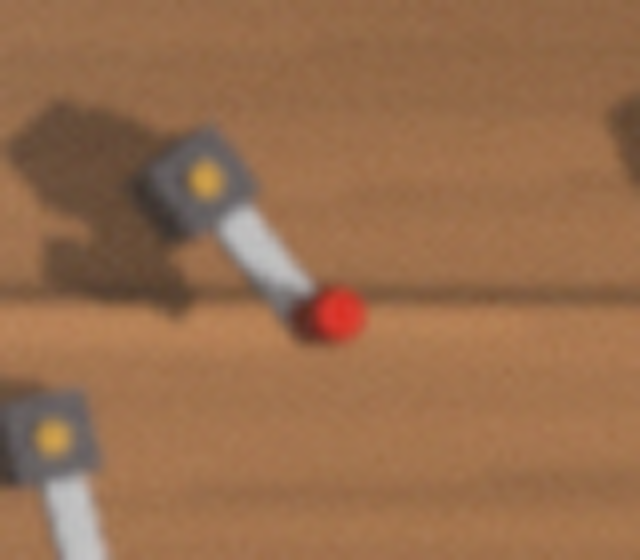

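View pics/pret.png

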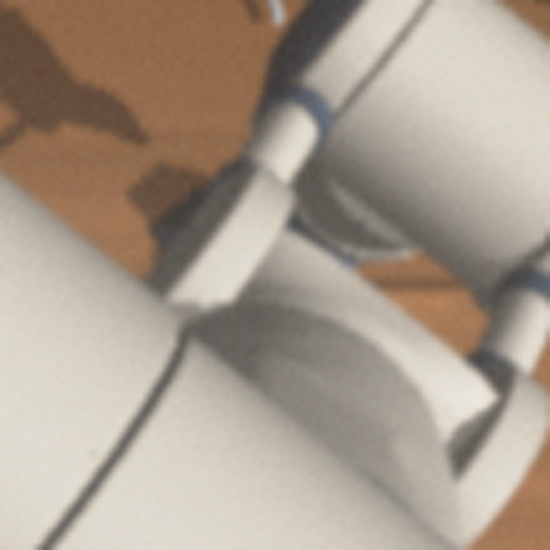

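```bash
python3 - <<'E'
from h import *
s=cv2.imread("pics/over_s.png").copy()
p=np.array(arm.current_ee_pos());r=np.array(arm.current_tool_rot());print(p,arm.current_joint_positions(),r.round(3).tolist())
f=8;x0,y0=275,140;c=cv2.resize(s[y0:y0+75,x0:x0+90],None,fx=f,fy=f,interpolation=cv2.INTER_CUBIC)
for q,col in[(p+.010*r[:,1],(0,0,255)),(p-.010*r[:,1],(0,0,255)),(p,(0,255,255)),(p-.0188*r[:,2],(255,0,255)),(p-.0788*r[:,2],(255,0,0)),(np.array([.5039,-.0303,.105]),(0,255,0)),(np.array([.5039,-.0303,.075]),(0,255,0))]:
    u,v=proj("side",q);cv2.circle(c,(int((u-x0+.5)*f),int((v-y0+.5)*f)),4,col,-1)
cv2.imwrite("pics/ov.png",c)
E
```

```text
[ 0.50410096 -0.03104969  0.16505038] [-1.03002840e+01  1.93984839e+01  9.45923667e+01 -2.00396987e-03
  6.60010499e+01  1.57800790e+01] [[0.44, 0.898, 0.0], [0.898, -0.44, -0.0], [0.0, 0.0, -1.0]]
```

View pics/ov.png

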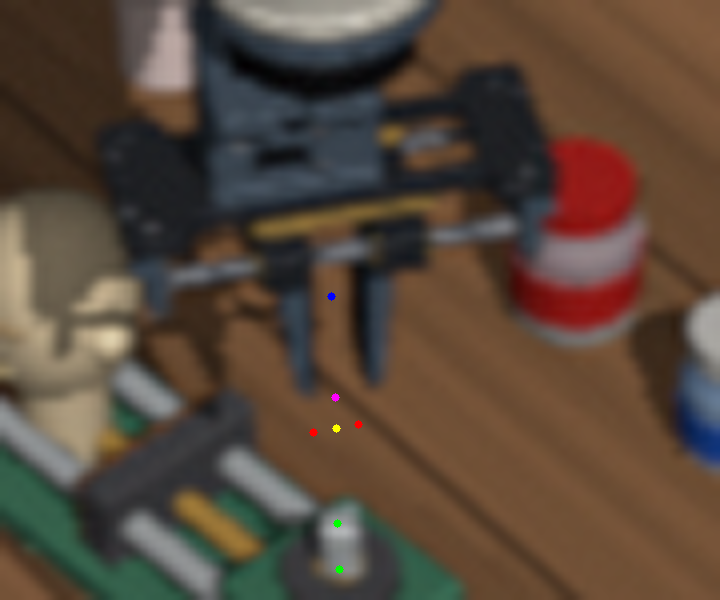

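```bash
python3 - <<'E'
from h import *
p=np.array([.271,.563,.176]);r=np.array([[-9.00967905e-01,4.33885417e-01,0],[4.33885730e-01,9.00967457e-01,0],[0,0,-1]])
for n in("side","top"):
    s=cv2.imread(f"pics/{n}0.png");f=6;u,v=proj(n,p);x0,y0=int(u)-55,int(v)-60;x0=max(x0,0)
    c=cv2.resize(s[y0:y0+100,x0:x0+110],None,fx=f,fy=f,interpolation=cv2.INTER_CUBIC)
    for q,col in[(p+.0456*r[:,1],(0,0,255)),(p-.0456*r[:,1],(0,0,255)),(p,(0,255,255)),(p-.0788*r[:,2],(255,0,0))]:
        u,v=proj(n,q);print(n,u,v);cv2.circle(c,(int((u-x0+.5)*f),int((v-y0+.5)*f)),3,col,-1)
    cv2.imwrite(f"pics/st_{n}.png",c);print(x0,y0)
E
```

```text
side 175.99317716757213 126.88120173100552
side 176.47538251808763 141.172957703874
side 176.22886586932822 133.91383450556702
side 171.79548724391364 117.68674263096939
121 73
top 100.35475633298077 270.77659935336806
top 128.9809364575126 286.0731207699389
top 114.59426814766707 278.4058506878153
top 101.39558494152033 279.9281274298677
59 218
```

View pics/st_side.png

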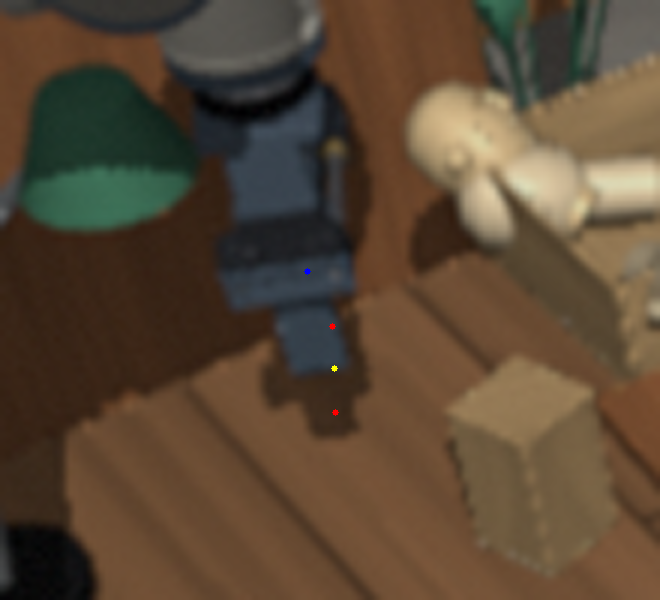

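View pics/st_top.png

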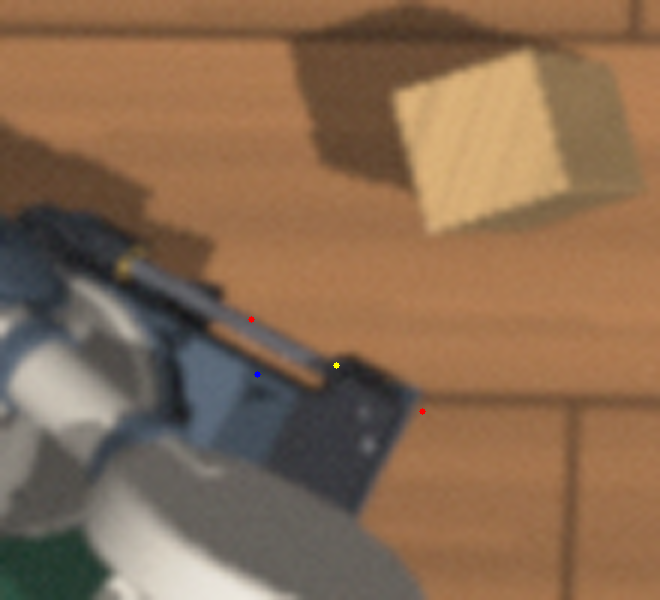

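The visible fingertips sit about 5 px (about 25 mm) above where the reported TCP projects. I'll go back open over the crank and view the depth against the hub at close quarters.

```bash
python3 - <<'E'
from h import *
arm.move_to([.4715,-.295,.15],R(-52));arm.grip(.09)
arm.move_l([.4715,-.295,.018],feed=.2)
print(arm.current_ee_pos(),arm.current_width(),arm.current_force(),arm.current_t())
s=arm.snapshot("side")[:,:,::-1].copy();cv2.imwrite("pics/low_s.png",s)
x0,y0,f=315,215,8;c=cv2.resize(s[y0:y0+75,x0:x0+90],None,fx=f,fy=f,interpolation=cv2.INTER_CUBIC)
p=np.array(arm.current_ee_pos());r=np.array(arm.current_tool_rot())
for q in(p,p+.0456*r[:,1],p-.0456*r[:,1]):
    u,v=proj("side",q);cv2.circle(c,(int((u-x0+.5)*f),int((v-y0+.5)*f)),3,(0,255,255),-1)
cv2.imwrite("pics/low.png",c)
E
```

```text
[ 0.47197351 -0.29535224  0.01876322] 0.08978439716979923 [-1.21128976  0.15244644  0.8314944 ] 11.5167
```

View pics/low.png

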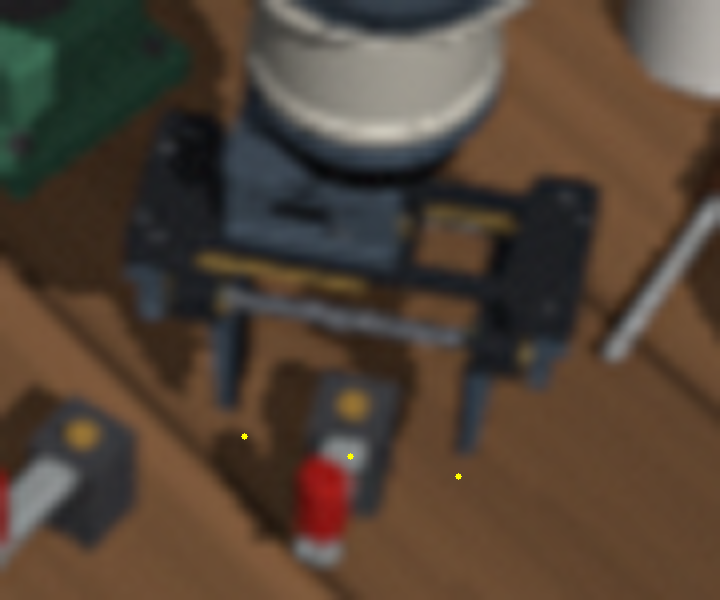

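```bash
python3 - <<'E'
from h import *
p=np.array([.5042,-.0311]);d=R(-26)[:2,1];print("expected end",p-.089*d)
for z in(.24,.28,.30):print(z,onz("top",320.6,220,z), onz("top",308,213,z),onz("top",333.5,227.4,z))
t=cv2.imread("pics/over_t.png");crop("","ot",295,190,355,235,12,t)
E
```

```text
expected end [0.42420733 0.00791503]
0.24 [0.43113981 0.00471618 0.24      ] [0.4489672  0.03739782 0.24      ] [ 0.41233561 -0.02864186  0.24      ]
0.28 [0.42824086 0.0048644  0.28      ] [0.44547333 0.03645541 0.28      ] [ 0.41006418 -0.02738044  0.28      ]
0.3 [0.42679138 0.00493851 0.3       ] [0.44372639 0.03598421 0.3       ] [ 0.40892846 -0.02674973  0.3       ]
```

View pics/ot.png

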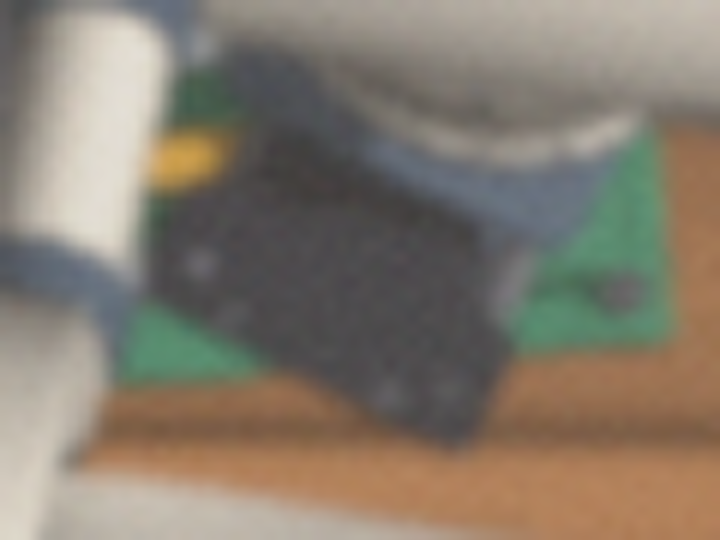

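Horizontally the gripper is where it should be (body end within 4 mm), so the mismatch is in height. I'll descend in guarded steps.

```bash
python3 - <<'E'
from h import *
f0=np.array(arm.current_force())
z=.018
try:
  while z>-.020:
    z-=.006;arm.move_l([.4715,-.295,z],feed=.08);f=np.array(arm.current_force());print(round(z,3),np.array(arm.current_ee_pos()).round(4)[2],(f-f0).round(2))
    if abs(f-f0).max()>5:break
except Exception as e:print(repr(e))
s=arm.snapshot("side")[:,:,::-1].copy();crop("","low2",315,215,405,290,8,s);print(arm.current_t())
E
```

```text
0.012 0.0122 [ 0.12  1.39 -1.3 ]
0.006 0.0057 [-0.1   0.86 -0.37]
-0.0 -0.0005 [-0.2   1.17 -0.74]
-0.006 -0.0064 [-0.25  0.48 -0.25]
-0.012 -0.0124 [-0.52  1.81 -0.52]
-0.018 -0.0184 [-0.66  1.23 -0.96]
-0.024 -0.0244 [0.59 1.93 0.29]
13.3667
```

View pics/low2.png

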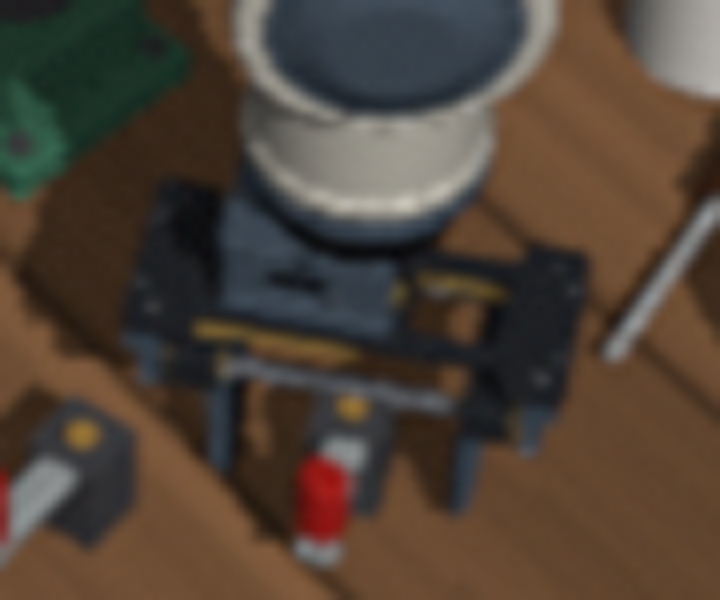

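No contact down to a reported -0.024, where the tips visually almost reach the bench (mid about (340,489)). That confirms a height offset of about 25 mm. I'll raise 8 mm and grip.

```bash
python3 - <<'E'
from h import *
arm.move_l([.4715,-.295,-.016],feed=.08)
arm.grip(.025);print(arm.current_width(),arm.current_force(),arm.current_t())
s=arm.snapshot("side")[:,:,::-1].copy();crop("","low3",315,215,405,290,8,s)
E
```

```text
0.03209877158843527 [ 0.15559435 -0.83780411 -0.24615423] 14.5333
```

View pics/low3.png

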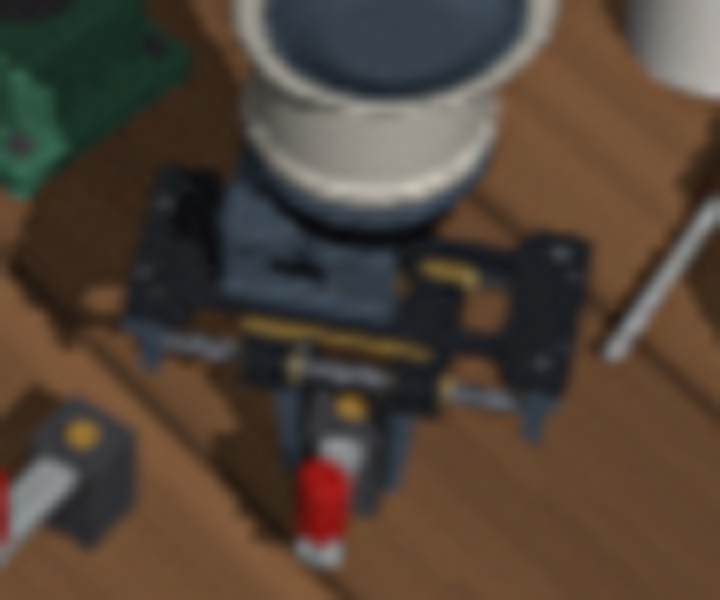

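Gripped at 32.1 mm, so it holds the hub. Now lift and carry.

```bash
python3 - <<'E'
from h import *
arm.move_l([.4715,-.295,.15],feed=.25);print(arm.current_width(),arm.current_force())
arm.move_to([.504,-.0303,.110],R(-26))
arm.sleep(.15)
print(arm.current_force(),arm.current_torque(),arm.current_t(),arm.current_ee_pos())
s=arm.snapshot("side");t=arm.snapshot("top");cv2.imwrite("pics/ov2_s.png",s[:,:,::-1]);cv2.imwrite("pics/ov2_t.png",t[:,:,::-1])
crop("","ov2_sc",270,150,370,240,8,s[:,:,::-1]);crop("","ov2_tc",290,170,390,250,8,t[:,:,::-1])
print(reds(t),reds(s))
E
```

```text
0.03212955105633701 [-0.48463368  0.39055235 -4.15837619]
[-0.25385541  0.47304297 -3.29954315] [-0.08037855  0.0375592   0.01536018] 16.6 [ 0.50432041 -0.03155357  0.11007656]
[([499.94, 69.74], 205), ([291.47, 118.4], 263), ([540.05, 153.63], 139), ([409.29, 266.07], 28), ([432.44, 293.78], 27)] [([347.04, 162.56], 134), ([349.26, 177.47], 38), ([320.31, 198.83], 48), ([509.9, 249.84], 234), ([292.96, 251.2], 45), ([312.16, 277.29], 49), ([305.57, 304.91], 53)]
```

View pics/ov2_sc.png

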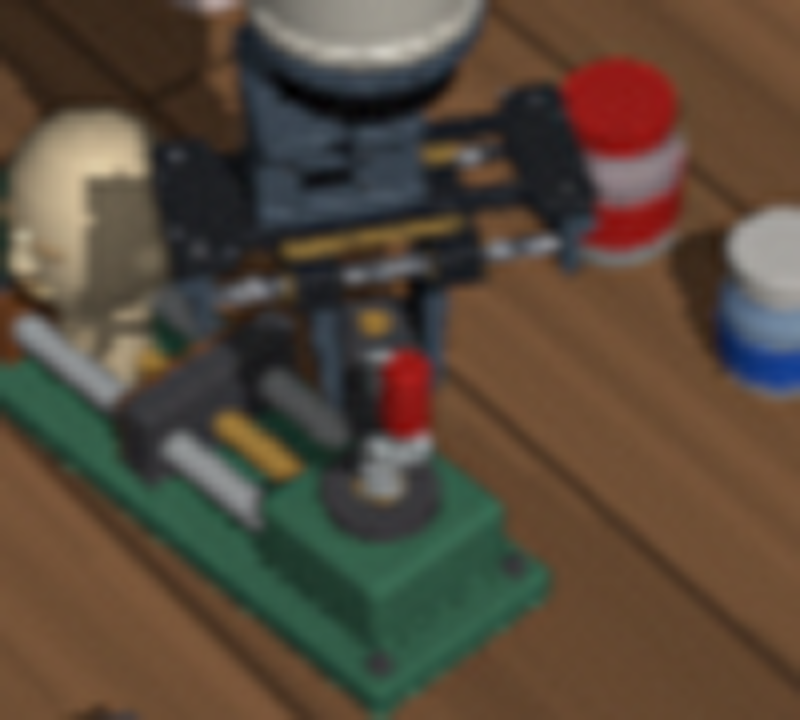

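View pics/ov2_tc.png

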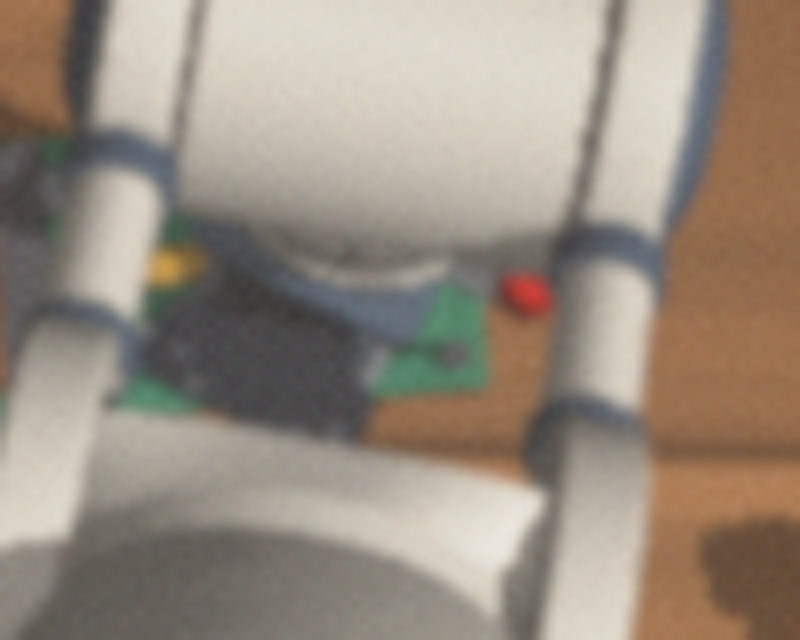

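```bash
python3 - <<'E'
from h import *
s=cv2.imread("pics/ov2_s.png")[:,:,::-1];t=cv2.imread("pics/ov2_t.png")[:,:,::-1].copy()
c=s[184:197,310:324].astype(float);w=np.clip(c[...,0]-c[...,2]-40,0,None);w*=(c[...,0]-c[...,1]<90);ys,xs=np.mgrid[184:197,310:324]
print(w.round().astype(int));
w[7:]=0;w[:3]=0;u,v=(w*xs).sum()/w.sum(),(w*ys).sum()/w.sum()
print("dot side",u,v)
h=cv2.cvtColor(t,cv2.COLOR_RGB2HSV);m=(((h[...,0]<8)|(h[...,0]>172))&(h[...,1]>150));m[:195]=0;m[218:]=0;m[:,:345]=0;m[:,365:]=0
q=np.argwhere(m).mean(0)[::-1];print("knob top px",q,m.sum())
P,e=tri(ray("top",*q),ray("side",320.31,198.83));print("knob",P,e)
for z in(.178,.175):print("dot@z",z,onz("side",u,v,z))
for x in((.5043,-.0315),(.504,-.0303)):
  print(x,proj("side",np.array([*x,.178])))
a=np.radians(-116);k=np.array([.5043+.065*np.cos(a),-.0315+.065*np.sin(a),.201]);print("expected knob",k,proj("side",k),proj("top",k))
E
```

```text
[[ 0  0  0  0  0  0  0  0  0  0  0  0  0  0]
 [ 0  0  0  0  0  0  0  0  0  3  0  0  0  0]
 [ 0  0  0  0  0  0  0  0  0  5  1  0  0  0]
 [ 0  0  0  0  0  0  0  0  0  0  0  0  0  0]
 [ 0  0  0  0  0  0  0  0  0  0  0  0  0  0]
 [ 0  0  0  0  0 19 42 35  2  0  0  0  0  0]
 [ 0  0  0  0  0 25 54 48 16  0  0  0  0  0]
 [ 0  0  0  0  0  0 27 22  0  0  0  0  0  0]
 [ 0  0  0  0  0  0  0  0  0  0  0  0  0  0]
 [ 0  0  0  0  0  0  0  0  0  0  0  0  0  0]
 [ 0  0  0  0  0  0  0  0  0 36  0  0 34  0]
 [ 0  0  0  0  0  0  0  0 28  0  0  0  0 28]
 [ 0  0  0  0  0  0  0  0  0  0  0  0  0 43]]
dot side 316.31120331950206 189.59336099585062
knob top px [355.75   206.4375] 16
knob [ 0.47266365 -0.08994265  0.20363174] 0.004301774114804281
dot@z 0.178 [ 0.50620514 -0.0276746   0.178     ]
dot@z 0.175 [ 0.50799365 -0.02526349  0.175     ]
(0.5043, -0.0315) (np.float64(316.55616937878574), np.float64(190.45211024752228))
(0.504, -0.0303) (np.float64(316.27298896242894), np.float64(190.299062472279))
expected knob [ 0.47580588 -0.08992161  0.201     ] (np.float64(320.42965772705054), np.float64(199.0815555261101)) (np.float64(356.0638071759602), np.float64(204.67017635027474))
```

Crank held squarely: the knob and dot projections agree with the expected pose within about 2-4 mm. Now a guarded descent onto the shaft.

```bash
cat > down.py <<'E'
from h import *
import sys
def down(x,y,z0,z1,step=.003,lim=6,feed=.04,a=-26):
    arm.move_l([x,y,z0],R(a),feed=.08);f0=np.array(arm.current_force());z=z0
    while z>z1+1e-6:
        z=max(z1,z-step);arm.move_l([x,y,z],R(a),feed=feed);f=np.array(arm.current_force())-f0
        print(round(z,4),np.array(arm.current_ee_pos()).round(4),f.round(1))
        if np.abs(f).max()>lim:break
    print(arm.current_t(),arm.current_torque());return z
E
python3 - <<'E'
from down import *
down(.5043,-.0300,.094,.076)
E
```

```text
0.091 [ 0.5044 -0.03    0.0911] [-1.9  0.3  1.2]
0.088 [ 0.5042 -0.03    0.0879] [-0.7  0.3  0.9]
0.085 [ 0.5047 -0.0301  0.0849] [ 1.9 -1.  -1.1]
0.082 [ 0.5049 -0.0302  0.0819] [ 3.5 -1.8 -2.4]
0.079 [ 0.5049 -0.0302  0.0789] [ 4.6 -1.2 -3.5]
0.076 [ 0.5049 -0.0302  0.0757] [ 5.  -2.3 -3.3]
18.55 [-0.55041419 -1.23166466 -0.00798934]
```

It is entering, with a mild side force of (5,-2) N. I'll shift to relieve that and continue.

```bash
python3 - <<'E'
from down import *
for x,y in((.5052,-.0303),(.5060,-.0308)):
    arm.move_l([x,y,.076],feed=.02);print(x,np.array(arm.current_force()).round(1),np.array(arm.current_torque()).round(2),np.array(arm.current_ee_pos()).round(4))
E
```

```text
0.5052 [ 3.2 -1.3 -5.3] [-0.28 -0.54 -0.01] [ 0.505  -0.0303  0.0757]
0.506 [-0.2 -0.1 -3.4] [-0.04  0.06 -0.01] [ 0.5054 -0.0307  0.0758]
```

```bash
python3 - <<'E'
from down import *
z=down(.5060,-.0308,.076,.057,step=.003,lim=8)
s=arm.snapshot("side")[:,:,::-1];crop("","seat",270,150,370,240,8,s)
E
```

```text
0.073 [ 0.5058 -0.0308  0.0728] [-0.5 -0.3  0.1]
0.07 [ 0.5059 -0.0308  0.0698] [-0.7 -0.9  0. ]
0.067 [ 0.5059 -0.0308  0.0668] [-0.8 -0.5  0.4]
0.064 [ 0.5059 -0.0308  0.0638] [ 0.  -0.3 -0.1]
0.061 [ 0.5059 -0.0308  0.0608] [-0.5  0.4  0.9]
0.058 [ 0.5064 -0.0308  0.0582] [-0.8 -0.2  6.5]
0.057 [ 0.5064 -0.0308  0.0579] [-4.9  1.7 24.2]
21.05 [0.34128989 1.07750603 0.01898359]
```

View pics/seat.png

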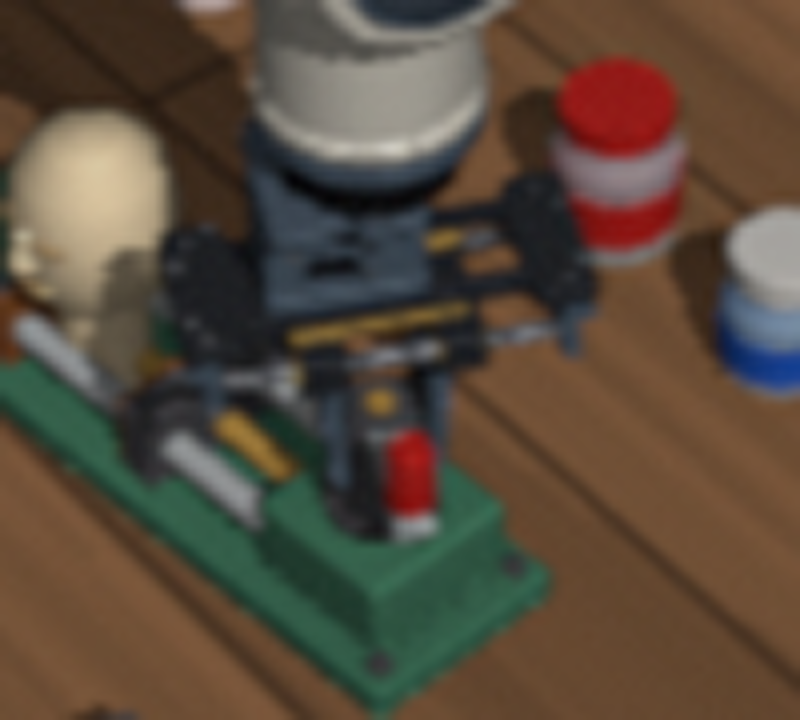

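Seated: the reported z of 0.058 against 0.059 expected, the hub is on the boss, and Fz rose only at the floor. Release, rise, and regrip at the knob.

```bash
python3 - <<'E'
from h import *
arm.move_l([.5062,-.0308,.0585],feed=.03)
arm.grip(.06);print(arm.current_width(),np.array(arm.current_force()).round(1))
arm.move_l([.5062,-.0308,.17],feed=.3)
a=np.radians(-116);k=np.array([.5062,-.0309])+.065*np.array([np.cos(a),np.sin(a)])
arm.move_l([*k,.17],feed=.3)
arm.move_l([*k,.135],feed=.2)
s=arm.snapshot("side");t=arm.snapshot("top")
crop("","kn_s",270,150,370,240,8,s[:,:,::-1]);crop("","kn_t",290,170,390,250,8,t[:,:,::-1]);print(k,reds(s)[:4],proj("side",np.array([*k,.15])),np.array(arm.current_force()).round(1),arm.current_t())
E
```

```text
0.0598169967028309 [-0.5 -0.4 -0.5]
[ 0.47770588 -0.08932161] [([346.9, 162.56], 133), ([351.17, 176.78], 23), ([321.02, 208.78], 45), ([509.9, 249.89], 235)] (np.float64(321.0065417554348), np.float64(209.16576928449896)) [-0.7  0.9 -1.4] 23.275
```

View pics/kn_s.png

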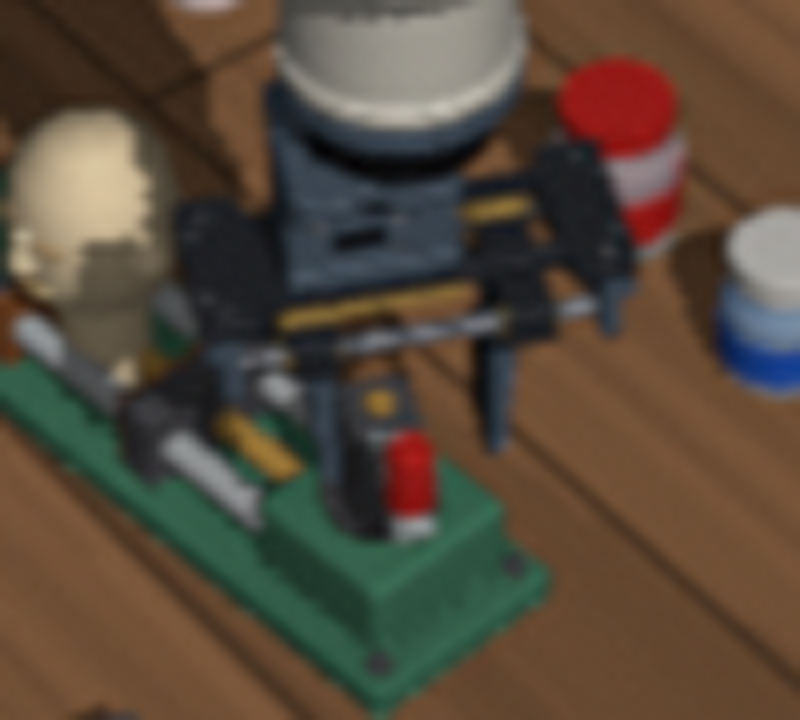

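```bash
python3 - <<'E'
from h import *
for z in(.13,.15,.16,.17):print(z,proj("side",np.array([.4777+.033*.9,-.0893-.033*.44,z])))
f0=np.array(arm.current_force())
k=[.47770588,-.08932161]
for z in(.122,.112):
    arm.move_l([*k,z],feed=.08);print(z,(np.array(arm.current_force())-f0).round(1))
arm.grip(.012);print(arm.current_width(),np.array(arm.current_force()).round(1),np.array(arm.current_ee_pos()).round(4),arm.current_t())
s=arm.snapshot("side");crop("","kg_s",270,150,370,240,8,s[:,:,::-1])
E
```

```text
0.13 (np.float64(330.5220118084805), np.float64(211.5419072637698))
0.15 (np.float64(330.50942578232826), np.float64(207.562072531943))
0.16 (np.float64(330.50302422992115), np.float64(205.5473565025033))
0.17 (np.float64(330.49654882196313), np.float64(203.51584645522038))
0.122 [ 0.8 -1.9  1.6]
0.112 [ 0.9 -0.6  1.5]
0.020854334600652863 [-0.4  0.1  1. ] [ 0.4777 -0.0894  0.112 ] 24.5417
```

View pics/kg_s.png

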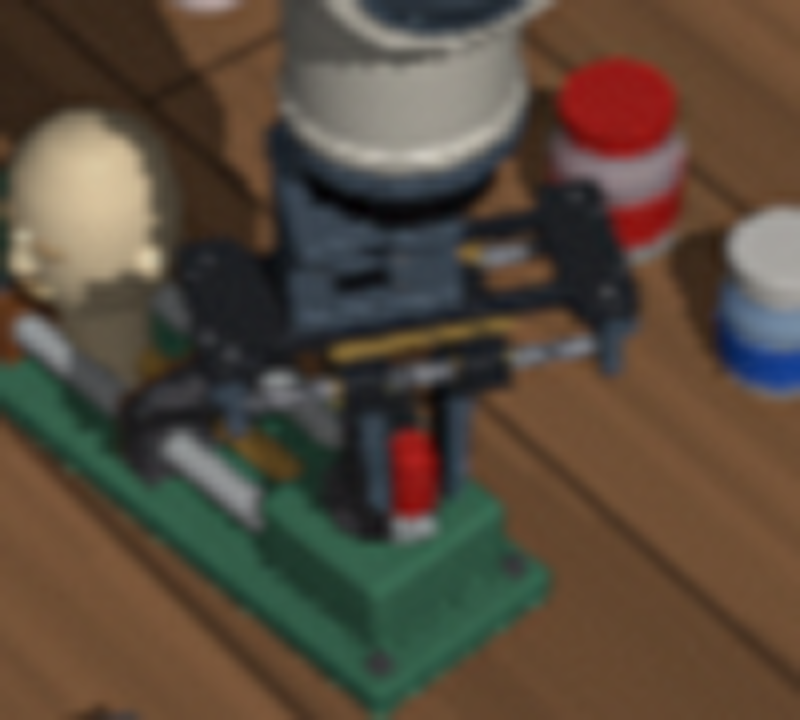

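The knob is gripped (20.9 mm, with the fingers either side of it at about (375-450,460)). Wind the first turn, logging forces.

```bash
cat > wind.py <<'E'
from h import *
import json,os
C=np.array([.5062,-.0309]);RAD=.0653;Z=.112
def load(): return json.load(open("log.json")) if os.path.exists("log.json") else []
def wind(n,step,feed=.12,stop=None):
    L=load();a=L[-1][0] if L else -116.
    for i in range(n):
        a-=step;r=np.radians(a);arm.move_l([*(C+RAD*np.array([np.cos(r),np.sin(r)])),Z],feed=feed)
        f=np.array(arm.current_force());e=np.array(arm.current_ee_pos());d=e[:2]-C
        th=np.arctan2(d[1],d[0]);tg=np.array([np.sin(th),-np.cos(th)]);rd=np.array([np.cos(th),np.sin(th)])
        L.append([a,*f,*e,-f[:2]@tg,f[:2]@rd,step]);json.dump(L,open("log.json","w"))
        print(round(-116-a,1),"pull %.2f rad %.2f fz %.1f"%(L[-1][7],L[-1][8],f[2]),"r %.4f"%np.hypot(*d))
        if max(abs(f))>25 or (stop and L[-1][7]>stop):print("STOP");break
    print("t",arm.current_t())
E
python3 -c "
from wind import *
wind(4,18)"
```

```text
18.0 pull 1.09 rad -3.26 fz -4.1 r 0.0650
36.0 pull 0.89 rad -1.70 fz -2.3 r 0.0651
54.0 pull 2.00 rad -0.73 fz 0.3 r 0.0653
72.0 pull 1.33 rad 1.78 fz 4.1 r 0.0655
t 25.8583
```

```bash
python3 -c "
from wind import *
wind(16,18)
s=arm.snapshot('side');crop('','w1',270,150,370,240,8,s[:,:,::-1])"
```

```text
90.0 pull 1.51 rad 3.28 fz 6.3 r 0.0657
108.0 pull 1.41 rad 4.19 fz 7.3 r 0.0658
126.0 pull 0.34 rad 6.04 fz 7.7 r 0.0657
144.0 pull 0.64 rad 7.51 fz 7.7 r 0.0656
162.0 pull 1.02 rad 5.44 fz 6.2 r 0.0654
180.0 pull 1.67 rad 4.57 fz 5.4 r 0.0653
198.0 pull -0.29 rad 2.64 fz 4.0 r 0.0652
216.0 pull 1.11 rad 2.47 fz 3.0 r 0.0651
234.0 pull 0.43 rad 1.35 fz 2.5 r 0.0649
252.0 pull 1.07 rad -0.10 fz 0.8 r 0.0648
270.0 pull 0.76 rad -1.99 fz -0.0 r 0.0647
288.0 pull 0.14 rad -3.29 fz -0.9 r 0.0647
306.0 pull 0.91 rad -3.97 fz -1.6 r 0.0648
324.0 pull 1.02 rad -4.99 fz -3.9 r 0.0648
342.0 pull 0.37 rad -5.35 fz -4.8 r 0.0648
360.0 pull 0.97 rad -4.59 fz -3.0 r 0.0648
t 30.925
```

View pics/w1.png

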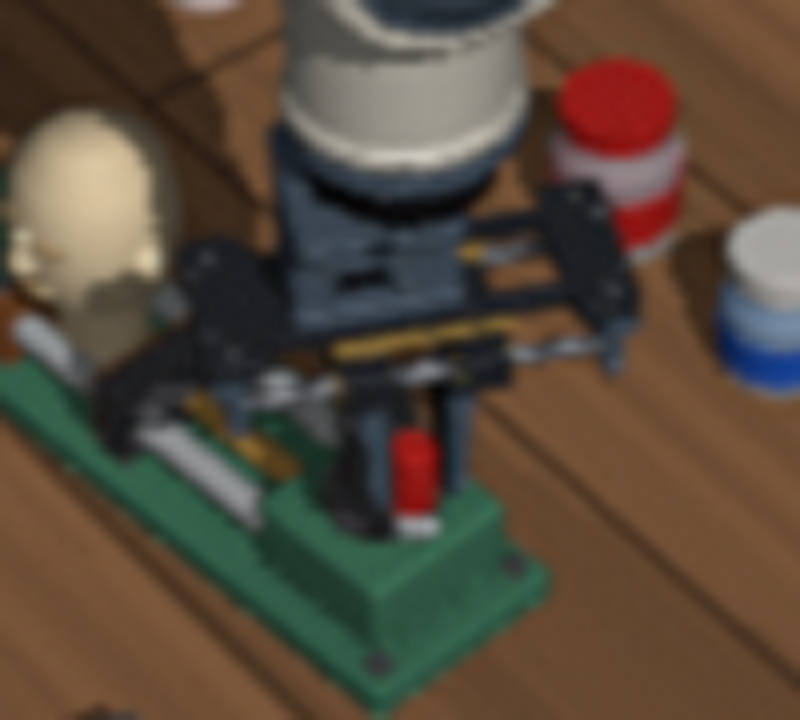

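The jaw has advanced (its end moved from about (150,460) to (115,440)) and free running reads about 0.9 N after each stop. The radial force swing points to a centre error of about 0.6 mm toward +y, so I'll correct that and keep going.

```bash
sed -i 's/^C=.*/C=np.array([.5061,-.0303]);RAD=.0653;Z=.112/' wind.py; python3 -c "
from wind import *
wind(8,18)"
```

```text
378.0 pull 0.15 rad -0.34 fz -0.4 r 0.0651
396.0 pull 0.61 rad 1.99 fz 1.1 r 0.0651
414.0 pull 0.50 rad 2.48 fz 3.6 r 0.0652
432.0 pull 1.32 rad 2.97 fz 5.1 r 0.0653
450.0 pull 1.57 rad 2.15 fz 5.7 r 0.0654
468.0 pull 1.21 rad 4.04 fz 7.2 r 0.0653
486.0 pull 1.50 rad 3.99 fz 5.0 r 0.0653
504.0 pull 0.15 rad 2.91 fz 4.0 r 0.0652
t 33.5167
```

```bash
python3 -c "
from wind import *
wind(8,18,stop=2.6)
s=arm.snapshot('side');crop('','w2',250,140,350,230,8,s[:,:,::-1])"
```

```text
522.0 pull 0.15 rad 3.56 fz 4.3 r 0.0651
540.0 pull -0.87 rad 1.12 fz 3.3 r 0.0651
558.0 pull 0.90 rad 0.88 fz 2.0 r 0.0650
576.0 pull 0.89 rad -0.18 fz 2.3 r 0.0650
594.0 pull 0.33 rad 0.11 fz 0.7 r 0.0650
612.0 pull 0.62 rad -1.22 fz 1.3 r 0.0650
630.0 pull 1.70 rad -1.41 fz -0.5 r 0.0650
648.0 pull 0.00 rad -1.84 fz 0.2 r 0.0651
t 36.05
```

View pics/w2.png

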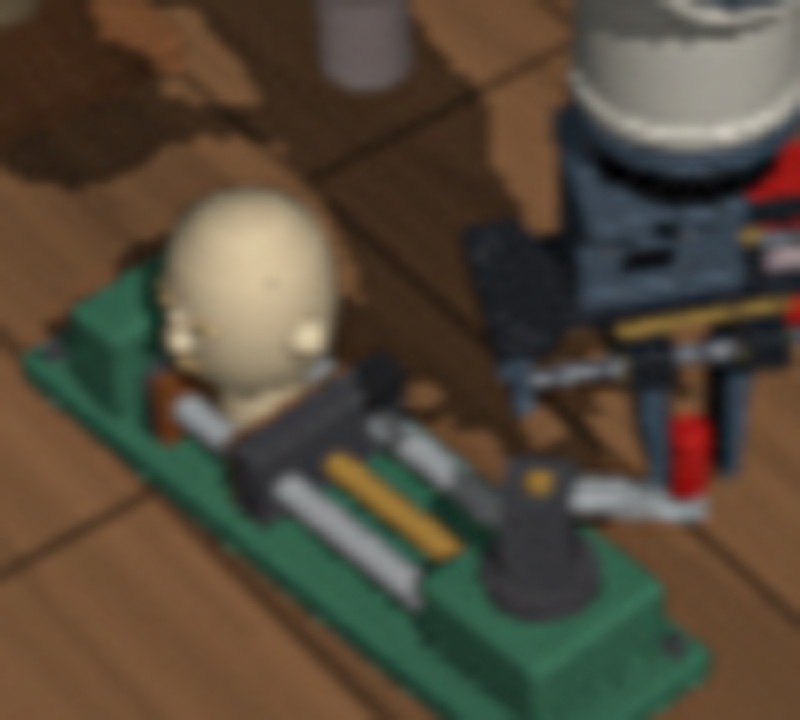

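The hub is fully down on the boss and the jaw's leather edge is close to the neck (around (300,400)). Continue carefully.

```bash
python3 -c "
from wind import *
wind(4,18,stop=2.6)
s=arm.snapshot('side');crop('','w3',250,140,350,230,8,s[:,:,::-1]);cv2.imwrite('pics/w3f.png',s[:,:,::-1])"
```

```text
666.0 pull 0.90 rad -1.74 fz -2.0 r 0.0651
684.0 pull 0.25 rad -1.88 fz -2.4 r 0.0651
702.0 pull 1.64 rad -1.58 fz -1.1 r 0.0652
720.0 pull 1.08 rad 0.52 fz -0.4 r 0.0651
t 37.3667
```

View pics/w3.png

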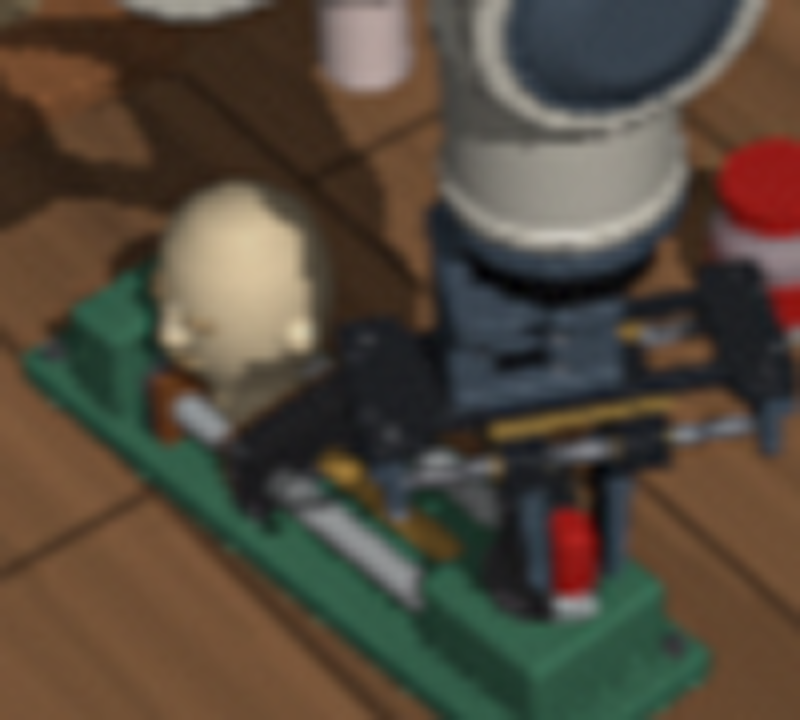

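The head has begun sliding with the jaw (right ear from (308,335) to (298,330)), but the pull has not risen. Continue in small batches.

```bash
python3 -c "
from wind import *
wind(3,18,stop=2.4)
s=arm.snapshot('side');crop('','w4',250,140,350,230,8,s[:,:,::-1])"
```

```text
738.0 pull 0.23 rad 1.91 fz 1.0 r 0.0651
756.0 pull 0.70 rad 2.61 fz 2.6 r 0.0652
774.0 pull 0.89 rad 2.33 fz 2.3 r 0.0652
t 38.3667
```

View pics/w4.png

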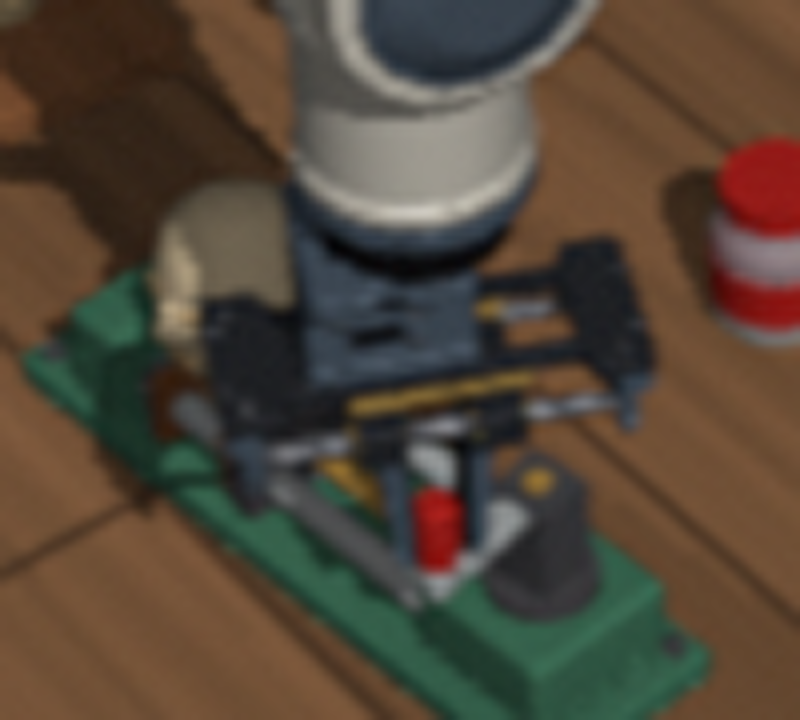

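```bash
python3 -c "
from wind import *
wind(3,18,stop=2.2)"
```

```text
792.0 pull 0.90 rad 2.88 fz 3.6 r 0.0653
810.0 pull 3.74 rad 2.55 fz 5.0 r 0.0655
STOP
t 39.05
```

```bash
python3 -c "
from wind import *
L=load();e=np.array(L[-1][4:7]);d=e[:2]-C;d/=np.hypot(*d);tg=np.array([d[1],-d[0]])
for i in range(5):
    f=np.array(arm.current_force());print(round(-f[:2]@tg,2),end=' ');arm.sleep(.03)
wind(1,9)
s=arm.snapshot('side');crop('','w5',250,140,350,230,8,s[:,:,::-1])"
```

```text
3.74 2.91 3.74 2.63 3.1 819.0 pull 5.98 rad 3.39 fz 5.1 r 0.0655
t 39.4667
```

View pics/w5.png

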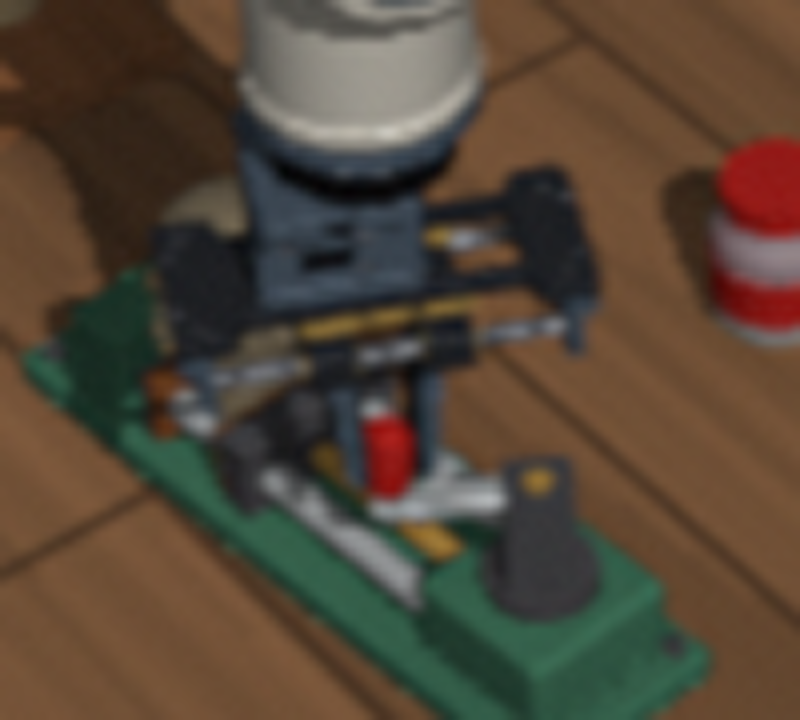

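```bash
python3 -c "
from wind import *
for l in load()[-14:]:
    d=np.array(l[4:6])-C;th=np.degrees(np.arctan2(d[1],d[0]));print(round(-116-l[0]),'lag deg %.2f'%((th-l[0]+180)%360-180),'z %.4f'%l[6],np.round(l[1:4],1),'pull %.2f'%l[7])
d=np.array(arm.current_ee_pos())[:2]-C;f=np.array(arm.current_force());print(np.degrees(np.arctan2(d[1],d[0])),f,arm.current_width(),arm.current_torque(),arm.current_t())
e=np.array(arm.current_ee_pos());
for q in (np.array([*(C+.065*d/np.hypot(*d)),.15]),):print(proj('side',q))
s=cv2.imread('pics/w5.png')
"
```

```text
594 lag deg 0.14 z 0.1119 [0.1 0.3 0.7] pull 0.33
612 lag deg 0.16 z 0.1119 [-1.1  0.8  1.3] pull 0.62
630 lag deg 0.19 z 0.1120 [-0.5  2.1 -0.5] pull 1.70
648 lag deg 0.18 z 0.1120 [-1.3  1.3  0.2] pull 0.00
666 lag deg 0.19 z 0.1120 [-0.  2. -2.] pull 0.90
684 lag deg 0.23 z 0.1120 [-0.1  1.9 -2.4] pull 0.25
702 lag deg 0.36 z 0.1121 [ 1.8  1.4 -1.1] pull 1.64
720 lag deg 0.39 z 0.1121 [ 0.8 -0.9 -0.4] pull 1.08
738 lag deg 0.30 z 0.1121 [-1.2 -1.5  1. ] pull 0.23
756 lag deg 0.22 z 0.1121 [-2.  -1.9  2.6] pull 0.70
774 lag deg 0.16 z 0.1120 [-2.1 -1.3  2.3] pull 0.89
792 lag deg 0.18 z 0.1119 [-3.  -0.5  3.6] pull 0.90
810 lag deg 0.26 z 0.1118 [-3.9 -2.3  5. ] pull 3.74
819 lag deg 0.34 z 0.1118 [-6.2 -3.   5.1] pull 5.98
145.39198238963812 [-5.09113518 -2.81216783  4.4915225 ] 0.02119114008318476 [-0.68807254  1.08085388  0.00222986] 39.5167
(np.float64(298.25055958236624), np.float64(196.75714187274906))
```

Pull has risen sharply (0.9, then 3.7, then 6.0). I'll hold still and see how much fades before any further move.

```bash
cat >> wind.py <<'E'
def hold(T,n):
    d=np.array(arm.current_ee_pos())[:2]-C;d/=np.hypot(*d);tg=np.array([d[1],-d[0]]);o=[]
    for i in range(n):
        o.append(-np.array(arm.current_force())[:2]@tg);arm.sleep(T/n)
    return np.round(o,2)
E
python3 -c "
from wind import *
h=hold(.9,18);print(h,h.mean(),arm.current_t())
d=np.array(arm.current_ee_pos())[:2]-C;print(np.degrees(np.arctan2(d[1],d[0])),arm.current_torque())"
```

```text
[5.21 4.59 5.89 5.02 6.07 4.29 5.49 4.56 4.82 5.09 5.2  4.15 4.93 5.41
 5.32 5.39 4.55 5.24] 5.067777777777777 40.4167
145.440338691027 [-0.65390127  1.02816631 -0.00276542]
```

The static pull holds at 5.1 N, but the rise was steeper than the stated 2.5 N/rad, and the 9° step is not comparable with the 18° ones. To compare like with like without risking the wood, I'll back off about 63° and re-approach in uniform 9° steps with an averaged reading each.

```bash
cat >> wind.py <<'E'
def go(w,feed=.12):
    r=np.radians(-116-w);arm.move_l([*(C+RAD*np.array([np.cos(r),np.sin(r)])),Z],feed=feed)
def fine(ws,lim,feed=.12,n=8):
    for w in ws:
        go(w,feed);h=hold(.16,n);print(w,"first %.2f mean %.2f last4 %.2f"%(h[0],h.mean(),h[-4:].mean()))
        if h.mean()>lim:print("STOP");break
    print("t",arm.current_t());return w
E
python3 -c "
from wind import *
for w in (804,786,768,756):go(w)
print(hold(.1,5))
fine(range(765,820,9),4.6)"
```

```text
[-0.38 -0.05 -0.69 -1.05 -0.1 ]
765 first -1.33 mean -0.16 last4 -0.07
774 first 0.15 mean -0.13 last4 -0.45
783 first 3.64 mean 3.91 last4 4.04
792 first 3.73 mean 4.39 last4 4.21
801 first 5.35 mean 4.88 last4 4.59
STOP
t 43.6083
```

Re-engaged steps rise at 0.49 N per 9° (about 3 N/rad, as specified), but I have no free-running baseline for 9° steps. I'll back off well clear and take one in the same way.

```bash
python3 -c "
from wind import *
for w in (780,759,738,717,696,675):go(w,.16)
print(arm.current_t(),hold(.06,3))
fine(range(684,775,9),6.2,n=4)
s=arm.snapshot('side');cv2.imwrite('pics/w6f.png',s[:,:,::-1])"
```

```text
45.4083 [-0.33  0.36 -0.78]
684 first 0.82 mean -0.23 last4 -0.23
693 first 1.35 mean 0.45 last4 0.45
702 first 1.97 mean 1.80 last4 1.80
711 first 1.44 mean 1.66 last4 1.66
720 first 2.35 mean 1.70 last4 1.70
729 first 1.71 mean 1.70 last4 1.70
738 first 1.97 mean 1.89 last4 1.89
747 first 1.17 mean 1.67 last4 1.67
756 first 1.57 mean 1.93 last4 1.93
765 first 2.07 mean 2.41 last4 2.41
774 first 2.68 mean 2.63 last4 2.63
t 50.0417
```

The free-running baseline in 9° steps is 1.72 N, with the nip at about 752° and the rise matching 2.5 N/rad. The target is 4.4 to 5.0 N, about 3 N above free running.

```bash
python3 -c "
from wind import *
fine((783,792,801,810),4.6,n=6)"
```

```text
783 first 3.23 mean 3.14 last4 3.14
792 first 4.44 mean 3.80 last4 3.65
801 first 4.02 mean 3.59 last4 3.49
810 first 5.09 mean 4.61 last4 4.25
STOP
t 51.6917
```

At 810° the pull is 4.6 N, 2.5-2.9 N above free running, and the angle past the nip also gives about 2.5 N (roughly 50-58 N on the neck). That is a firm hold, so I'll release and check.

```bash
python3 -c "
from wind import *
arm.grip(.05);print(arm.current_width(),arm.current_force())
p=np.array(arm.current_ee_pos());arm.move_l([p[0],p[1],.21],feed=.25)
arm.move_to([.42,-.30,.25],R(-52))
s=arm.snapshot('side');t=arm.snapshot('top');print(arm.current_t(),arm.current_force())
crop('','f_s',230,140,350,240,6,s[:,:,::-1]);cv2.imwrite('pics/f_t.png',t[:,:,::-1]);cv2.imwrite('pics/f_sf.png',s[:,:,::-1]);crop('','f_tc',210,160,370,250,5,t[:,:,::-1])"
```

```text
0.04958361044064351 [-0.00168102 -0.00650516 -0.12587269]
54.1083 [-0.42960697 -0.27371347  0.5447477 ]
```

View pics/f_s.png

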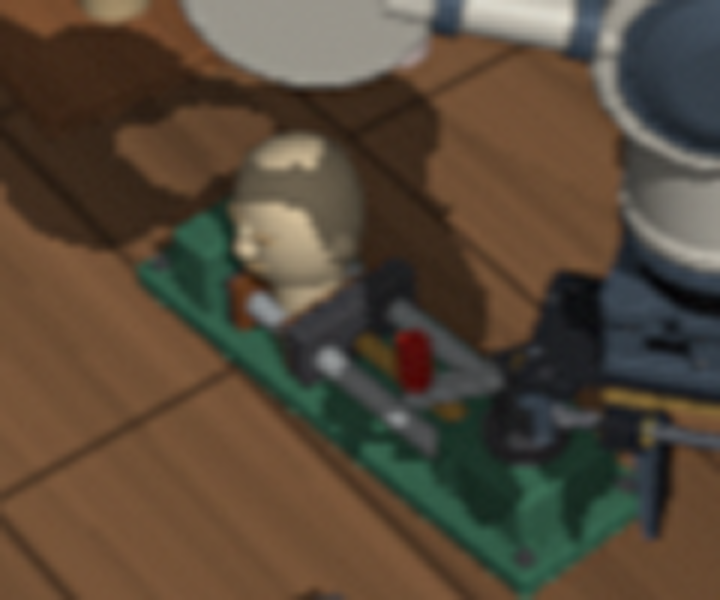

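View pics/f_t.png

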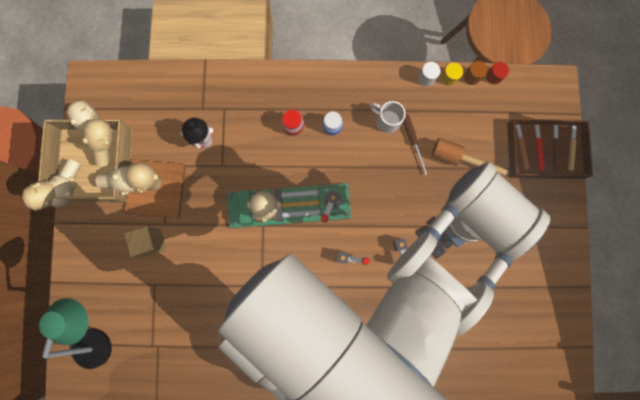

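View pics/f_sf.png

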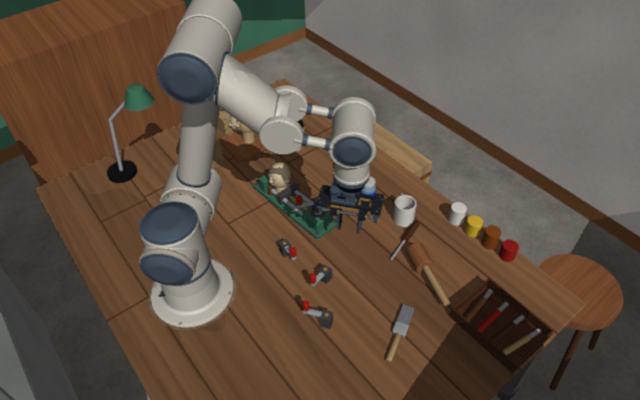

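The gripper hides the hub in the side view, so I'll move a little farther for a last check.

```bash
python3 -c "
from wind import *
arm.move_to([.36,-.46,.25],R(-52))
s=arm.snapshot('side');print(arm.current_t())
crop('','g_s',230,140,350,240,6,s[:,:,::-1]);print(reds(s));a=np.radians(-116-810)
print(proj('side',np.array([*(C+.065*np.array([np.cos(a),np.sin(a)])),.15])),proj('side',np.array([*C,.127])))"
```

```text
54.875
[([346.78, 162.64], 137), ([347.24, 177.4], 55), ([509.9, 249.86], 232), ([292.96, 251.2], 45), ([312.16, 277.29], 49), ([305.63, 304.92], 52)]
(np.float64(298.55151903706115), np.float64(198.75501902464188)) (np.float64(317.0674516384343), np.float64(200.29444890318314))
```

View pics/g_s.png

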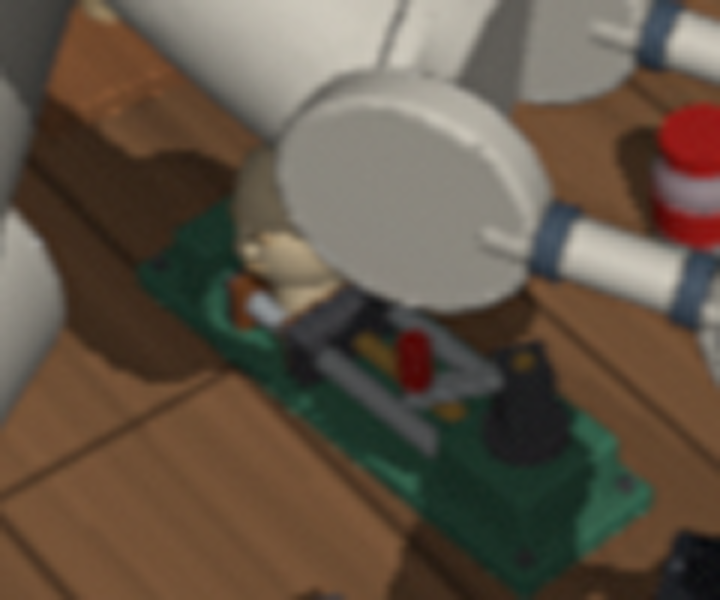

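```bash
python3 -c "
from wind import *
s=cv2.imread('pics/g_s.png')[:,:,::-1].copy();h=cv2.cvtColor(s,cv2.COLOR_RGB2HSV)
m=((h[...,0]<8)|(h[...,0]>172))&(h[...,1]>170);m[:,:370]=0;m[:,460:]=0;m[:310]=0;m[410:]=0
q=np.argwhere(m);c=q.mean(0)[::-1];print('knob',(c+.5)/6-.5+[230,140],m.sum(),q.min(0),q.max(0),cv2.minAreaRect(q[:,::-1].astype(np.float32)))
m=(h[...,0]>12)&(h[...,0]<30)&(h[...,1]>90)&(h[...,2]>50);m[:,:495]=0;m[:,550:]=0;m[:345]=0;m[380:]=0
q=np.argwhere(m);print('dot',(q.mean(0)[::-1]+.5)/6-.5+[230,140],m.sum())
for f,x0,y0 in(('seat',270,150),('w5',250,140),('kn_s',270,150)):
    s=cv2.imread(f'pics/{f}.png')[:,:,::-1].copy();h=cv2.cvtColor(s,cv2.COLOR_RGB2HSV)
    u,v=int((317-x0+.5)*8),int((199.8-y0+.5)*8)
    m=(h[...,0]>12)&(h[...,0]<30)&(h[...,1]>90)&(h[...,2]>50);k=np.zeros_like(m);k[v-20:v+20,u-25:u+25]=1;q=np.argwhere(m&k);print(f,(q.mean(0)[::-1]+.5)/8-.5+[x0,y0])
# predicted knob tilt: 
for w in(810,):
  a=np.radians(-116-w);
  for da in(-8,0,8):
    b=a+np.radians(da);P=np.array([*(np.array([.506,-.0305])+.065*np.array([np.cos(b),np.sin(b)])),.15]);print(da,proj('side',P))
"
```

```text
knob [298.51295337 199.72247409] 1544 [333 397] [389 430] ((413.9407043457031, 361.0540771484375), (56.41387176513672, 31.401687622070312), 84.47245788574219)
dot [317.13798555 199.54539295] 369
seat [317.04480975 199.78880174]
w5 [316.76716847 199.66449594]
kn_s [317.00608553 199.89144737]
-8 (np.float64(298.26897359983934), np.float64(196.94415666735372))
0 (np.float64(298.5626168668408), np.float64(198.8004267979723))
8 (np.float64(299.21894478740086), np.float64(200.60997631365336))
```

The hub dot reads about 0.3 px (about 1.5 mm) higher than at seating, and the knob leans slightly, so there may be a small tilt in the socket play. I'll make a light guarded press on the hub top to be sure it is fully down.

```bash
python3 -c "
from wind import *
arm.grip(.0)
arm.move_to([.5060,-.0306,.155],R(-26))
arm.move_l([.5060,-.0306,.110],feed=.1)
f0=np.array(arm.current_force());z=.110
while z>.097:
    z-=.002;arm.move_l([.5060,-.0306,z],feed=.03);f=np.array(arm.current_force())-f0;print(round(z,3),round(arm.current_ee_pos()[2],4),f.round(1))
    if f[2]>5:break
print(arm.current_t())"
```

```text
0.108 0.1084 [ 0.2  0.  -0.6]
0.106 0.106 [ 0.3  0.8 -0.7]
0.104 0.1039 [ 1.  -0.3  0.1]
0.102 0.1019 [ 0.2 -0.3 -0.9]
0.1 0.0998 [ 0.2  0.5 -0.8]
0.098 0.0979 [ 0.9 -0.8  0.3]
0.096 0.0959 [ 1.8 -0.4  0.1]
59.7667
```

```bash
python3 -c "
from wind import *
f0=np.array(arm.current_force());z=.096
while z>.085:
    z-=.0015;arm.move_l([.5060,-.0306,z],feed=.03);f=np.array(arm.current_force())-f0;print(round(z,4),round(arm.current_ee_pos()[2],4),f.round(1))
    if f[2]>4:break
print(arm.current_t())
s=arm.snapshot('side');crop('','p_s',250,140,350,230,8,s[:,:,::-1])"
```

```text
0.0945 0.0944 [-1.  -0.1 -1.1]
0.093 0.0929 [-1.3  1.5 -0.2]
0.0915 0.0914 [-0.7  0.4 -0.3]
0.09 0.0899 [-0.3  0.7 -0.4]
0.0885 0.0894 [-6.8  0.7 19.3]
61.0167
```

View pics/p_s.png

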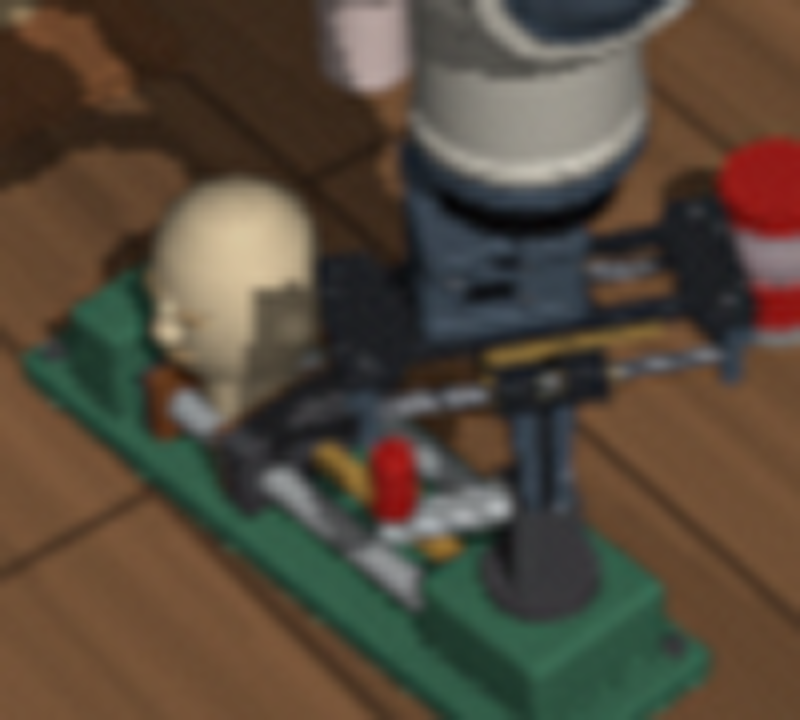

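There is firm rigid contact at the hub top within 1 mm, with no give, so the crank is fully down. Retreat, take a final look, and hand in.

```bash
python3 -c "
from wind import *
arm.move_l([.5060,-.0306,.20],feed=.25)
arm.move_to([.42,-.30,.25],R(-52))
s=arm.snapshot('side');t=arm.snapshot('top');print(arm.current_t(),arm.current_force())
crop('','z_s',230,140,350,240,6,s[:,:,::-1]);print([q for q in reds(t)]);print(reds(s))
a=cv2.imread('pics/top0.png')[:,:,::-1]
"
```

```text
62.875 [-0.50321061  0.79361267  0.38067529]
[([499.95, 69.72], 210), ([291.43, 118.43], 269), ([539.27, 145.56], 45), ([540.36, 156.18], 11), ([324.0, 218.17], 12), ([365.74, 260.59], 27)]
[([509.87, 249.83], 235), ([292.96, 251.2], 45), ([312.16, 277.29], 49), ([305.62, 304.83], 53)]
```

View pics/z_s.png

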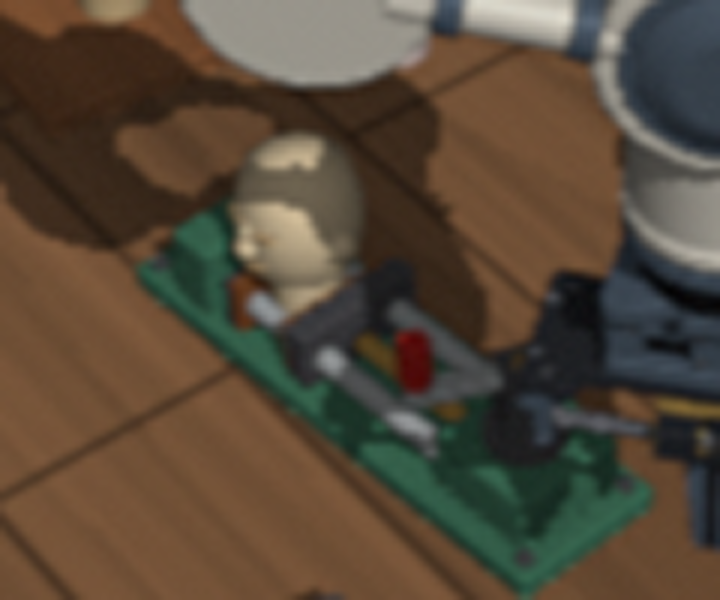

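The head is held between the jaw and the pad, the crank is in place (knob at about (415,362)), the other things are where they were, and the robot is clear.

```bash
python3 -c "
from rig import arm
print(arm.sign_off(),arm.current_t())"
```

```text
the job is handed in; nothing more can be done
the job is handed in; nothing more can be done
```

The pale head is clamped with the farthest crank, which is left seated on the shaft. I let go, retreated, and handed in at about 63 s with nothing touching the scene.

**What I did**
- **Picking up the crank:** the first grasp missed because the fingertips are really about 25–38 mm higher than the reported TCP. I found this by guarded descent and then gripped the hub at 32.1 mm.
- **Fitting it:** I lowered it onto the shaft with side forces of about 5 N. It stopped at a reported height of 58 mm, against 59 mm expected. The seating contact peaked at 24 N.
- **Winding it:** I wound to about 810° (2.25 turns) of crank angle. The free-running pull was 1.7 N, measured in equal 9° steps, and the final reading was 4.3–4.6 N. That is 2.5–2.9 N above free running, or about 50–58 N on the neck. The angle past the nip (about 58°) also gives about 2.5 N.

**Checks that disagreed**
- **Winding readings:** my first readings, in 18° steps, barely showed the rise. I reached 819° at about 3.3 N above free running by the later baseline, below the crushing point. I then backed off twice and re-approached to get comparable readings.
- **Hub height:** after release the hub dot looked about 0.3 px higher than at seating, with a slight lean of the knob. I pressed lightly on the hub top with closed fingers. It met rigid contact with no give, though the last step peaked at 19 N instead of the 4 N I aimed for.
- **Final view:** in the last picture the gripper partly hid the hub. The head, jaw, knob and the other things in view looked in place.

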